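Fit a water-filter cartridge and lock its collar

TASK

Change the second-stage cartridge of the water filter: lower the fresh cartridge (white with a blue grip) into the empty bay without dropping it, its wings going down through the gaps in the blue collar, until it rests on its seat. Then turn the collar clockwise by an ear until its red tab comes gently up against the steel nose, press it down there without forcing the steel, turn it on under the nose to the stop and let it spring up, locked like the one on the other bay. Leave the spent cartridge, the soap, the mug, the jar and the bowl where they stand.

Things in the scene. Friction and masses are not known exactly. Their poses are not given: they have to be found in the camera images.
- filter: fixed white two-bay water filter, 170 (its x) x 330 (its y) x 93 mm high to its flat deck; origin under its centre on the counter, z up. Empty two-dot bay at its y = +80 mm, loaded and locked one-dot bay at y = -80 mm (x = 0). On the deck a grey rim ring (radius 50 to 60 mm) and four key posts round the bay, all up to z = 109 mm, lie under the collar
- bay (a point): centre of the empty bay, on the vertical axis of its well (63 mm bore) and collar, level with the collar's top face when the collar is up (filter z = 127 mm); axes as the filter's. The key posts take the cartridge's wings only along the filter's y axis (either way round), with 3 mm free on each side of a wing
- seat_top (a point): centre of the sprung rubber seat at the bottom of the empty bay's well (filter z = 23 mm): a seated cartridge has its origin here. The seat starts to give at 7 N and gives 2 mm more for each further newton, 8 mm at most
- collar (a joint): turn of the blue lock collar about the bay's axis, rad, growing clockwise seen from above: 0 to 0.25 at the start (open: its gaps over the wing slots). Drag 0.22 N m. The red tab rides above a steel ledge until it meets the keeper's nose, anywhere from 1.40 to 1.80: feel for it. Once past under the nose, 0.46 further on, it is in the pocket, with an end stop at 0.55 from the nose
- collar_press (a joint): how far the collar is pressed down on its springs, m: 0 up, 0.007 bottom; it springs back. The ledge under the tab stops it at 1.5 mm, save in the slot, the last 0.06 rad before the nose: there it goes fully down, and over 5.5 mm the tab passes under the nose. Takes 6 N with the bay empty, 10 to 13 N with a cartridge in, at an ear or the top face; more while the tab leans hard on the nose
- tab (a point): centre of the red index tab on the collar's rim, 65 mm from the axis (14 mm radial, 12 wide, 8 high); x points outward, z up. The collar is 118 mm across, 10 mm thick, with a 66 mm hole and two gaps out to 92 mm across, 56 deg wide, in line with the tab and across from it. The steel keeper round the rim stands at most 3 mm above the collar's top; its pocket is on the robot's side, at a red mark
- ear_a (a point): middle of one of two upright grip ears on the collar, 53 mm from the axis, 90 degrees clockwise of the tab seen from above (on the robot's side at the start). An ear is 12 mm thick round the turn, 16 mm radially, and stands 30 mm above the collar's top face; this point is 15 mm above that face. Axes as the tab's: y is radial, pointing inward here
- ear_b (a point): middle of the other ear, straight across from ear_a; same axes (y points outward here)
- fresh: loose fresh cartridge, 0.2 to 0.45 kg, standing; origin at the centre of its underside, z up, x along its wings. White round body 56 mm across and 80 mm high with a blue band and chamfered foot; blue head above: two wings in a bar 84 x 22 x 12 mm (z = 80 to 92 mm) and on it an upright grip bar 44 mm long (along x), 14 mm thick and 34 mm high, top at z = 126 mm
- fresh_grip (a point): point in the fresh cartridge's grip bar at which to pinch it across its 14 mm thickness (along its y), 113 mm above its underside; axes as the cartridge's
- spent: loose spent cartridge, same shape, brown body and grey head; leave it
- soap: green soap bottle, 68 mm across, 190 mm high; origin under its centre
- mug: white mug, 82 mm across, 95 mm high; origin under its centre
- jar: amber jar, 72 mm across, 100 mm high; origin under its centre
- bowl: blue bowl, 140 mm across, 60 mm high; origin under its centre
- keeper: foot of the steel keeper, fixed on the filter's deck, origin on the bay's axis at counter height, axes as the filter's. The keeper's plate (dark nose and end stop post, grey ledge, red mark at the pocket) is clamped on it by hand up to 0.2 rad either way, which this pose does not show. A push of the collar's tab on it of over 30 N would shift it, and fails
Not all that is in view belongs to the job. What is meant by the fresh is not pink, and is the larger of those in its own colour.

How it is judged:
On the way:
1. the fresh cartridge is down on its seat in the empty bay, upright, the collar not yet past the nose (horizontal distance between fresh and bay below 0.006 m and z of fresh in the frame of filter below 0.0265 m and angle between fresh's own z axis and vertical below 0.06 rad and value of joint collar below 1.82 rad), for 0.2 s.
At the end, for the whole second after the job is handed in: the fresh cartridge rests still on its seat in the bay (within 6 mm of the bay's axis, at most 26.5 mm above the filter's base, tilt under 0.06 rad) and the collar is locked: past the nose (beyond 1.83 rad) and sprung up to within 2 mm of its top position, which only the pocket allows (horizontal distance between fresh and bay below 0.006 m and z of fresh in the frame of filter below 0.0265 m and angle between fresh's own z axis and vertical below 0.06 rad and value of joint collar above 1.83 rad and value of joint collar_press below 0.002 m and linear speed of fresh below 0.02 m/s); the robot touches nothing.
It fails at once if the fresh cartridge is dropped (falls at more than 0.7 m/s, out of the fingers) (contact force between fresh and the fingers below 0.05 N and linear speed of fresh above 0.7 m/s).
It fails at once if the spent cartridge, soap, mug, jar or bowl is moved more than 30 mm, or the spent cartridge is tipped (distance of any of spent, soap, mug, jar, bowl from where it was at the start of the episode above 0.03 m or angle between spent's own z axis and vertical above 0.35 rad).
It fails at once if the collar's tab is forced against the steel keeper (over 30 N) (contact force between filter and keeper above 30 N).
It also fails if it takes over 58 s, if anything falls off the work surface, if the arm or the gripper's body presses on something with over 40 N, if the wrist force passes 120 N, or if a joint passes its speed limit or range.

ROBOT

A 7-joint arm with a two-finger parallel gripper is mounted at the origin on the work surface. World frame = base frame: x ahead of the robot, y to its left, z up, the work surface at z = 0. Lengths are in m, angles in rad, forces in N, time in s.
With the tool pointing down it reaches from about 0.4 to 0.85 m from the base axis. Payload 10.4 kg.
Tool frame: the origin (TCP) lies between the finger pads; the fingertips stand 11 mm ahead of it and the grasp point (between the pads) lies 8 mm behind it (r.tcp_to_tips is the distance from the TCP to the fingertips, in m); z points along the fingers, y is the line along which they close (so a half turn about z gives the same grasp; the last joint's range is limited). The gripper opens to 87 mm and grips with 3 to 60 N. Pads are 19 mm wide; open, the fingers measure 117 mm over their backs; the gripper's body (75 mm by 190 mm) begins 51 mm behind the grasp point.
Start: joints at [1.176, 0.332, -0.065, 1.46, 0.022, 1.35, -0.088], TCP at [0.227, -0.582, 0.234] pointing down, gripper open.
Joint ranges: [-2.6, 2.6], [-0.5, 2.12], [-1.47, 1.34], [0.16, 2.42], [-1.27, 4.41], [0.06, 2.06], [-2.6, 2.6]. Speed limits (rad/s): [2.22, 2.22, 2.79, 2.79, 3.14, 3.14, 3.14].

INTERFACE

Orientations are given as a unit quaternion [x, y, z, w].
In Python, from bench import r gives the robot as it stands. The module is installed in compiled form; this text tells all that it offers.
- The arm moves only by the shell command python3 -m crank 'ROWS' [FORCE]. ROWS is JSON, a list of rows, each an object of numbers: "claw": the closure, from -1 (fully open) to 1 (shut); "dx", "dy", "dz": the shift along the tool's x, y, z each as a share of 3 cm, from -1 to 1; "ax", "ay", "az": the turn, a rotation vector about the tool's x, y, z each as a share of 6 degrees, from -1 to 1. A call has 1 to 8 rows; each row shifts and turns the commanded pose from where the row before left it, along the tool's axes as they then stand; what a row does not reach is not made up. A row lasts 1/12 s, in which the tool goes at most 41.7 mm and 7.16 degrees, less where a joint would pass 70% of its speed; a pose out of reach is approached as far as the arm can. A call with a number of a shift or a turn outside -1 to 1 is refused whole. A call with a gripper value outside its range is refused whole. The fingers move at their own pace and stop on an object; FORCE is the grip in N (left out, the last holds). Time passes only in rows, so rows that do not move let the fingers close. It gives the time, the measured TCP pose, the force, the opening and the grip force at its end, in the units of the state.
- r.read_state(): the state, without advancing time (a new reading comes with each control period).
- r.camera(name): name is "scene" or "top"; returns a dict with "color" (480x640x3 uint8, red, green, blue), "mtx" (3x3 intrinsics, pixels), "R" (3x3) and "t" (3): a world point X has camera coordinates R X + t. Camera axes: x right, y down, z forward; pixel columns grow to the right and rows downward; lengths in m; the calibration is good to about 2 mm. A picture is of the moment at which its call begins. There is no depth.
- r.close_job(): hands the job in; it is judged then, once.
The state is a dict: "time": time; "joint_positions": joint angles; "joint_vel": joint speeds; "joint_torque": joint torques, N m; "ee_pos": TCP position; "eef_rot": TCP orientation; "ft_force": force on the tool from outside, world axes, zero at the start; "torque": the same for the moment, N m; "width": finger opening in m; "grip_force": force on a finger pad.
Only numpy, scipy, OpenCV 4.12 (cv2) and the standard library are available. Lean on these libraries where they do the work, as an engineer would, in place of code of your own. Each camera call takes 0.05 s, during which the arm holds its last target. There are 200 camera calls.

## Working session

There is one attempt and no reset: what is moved stays moved. The work goes in short steps, Python scripts to look and compute and a shell command to move; the robot and the scene stay as the last step left them, time stands still between calls to the robot, and variables do not carry over. Pictures are saved under pics/ and viewed, at most 10 in all, crops included, and the job is handed in when it is done.

```bash
mkdir -p pics
python3 - <<'E'
from bench import r
import cv2,numpy as np
s=r.read_state();print(s)
for n in("scene","top"):
    c=r.camera(n);cv2.imwrite(f"pics/{n}0.png",c["color"][:,:,::-1]);print(n,c["mtx"].tolist(),c["R"].tolist(),c["t"].tolist())
E
```

```text
{'time': 0.0, 'joint_positions': array([ 1.17638443,  0.3328416 , -0.06470099,  1.46092513,  0.02158376,
        1.34989671, -0.0885019 ]), 'joint_vel': array([ 9.86045553e-04,  3.57236624e-06, -5.41922168e-04,  1.35331747e-03,
       -1.31866069e-03, -1.14268394e-03,  4.05236761e-07]), 'joint_torque': array([-4.54349138e-04, -6.23246956e+01,  2.38558918e-02, -3.89909756e+01,
       -6.13306649e-02,  3.93581972e-02,  2.84239781e-05]), 'ee_pos': array([ 0.22693388, -0.58195442,  0.23278056]), 'eef_rot': array([ 9.82767480e-01,  1.84844819e-01, -1.50617196e-04, -6.71342813e-04]), 'ft_force': array([-0.34325501,  0.67890832,  0.18977499]), 'torque': array([-0.04794777,  0.02682155, -0.02053672]), 'grip_force': 0.0, 'width': 0.08686431666604572}
scene [[435.33642645874767, 0.0, 326.01482486233124], [0.0, 435.33642645874767, 236.55358482418222], [0.0, 0.0, 1.0]] [[-0.29519433724824307, 0.9553948169165111, 0.009002614377890678], [0.6079730040303298, 0.19510124473091178, -0.7696131045368092], [-0.7370407923764511, -0.22171208382385338, -0.6384470395103871]] [-0.012028325014538889, -0.2681450139725716, 1.4692202085409538]
top [[611.6629690573959, 0.0, 331.4470988111008], [0.0, 611.6629690573959, 229.30636371456194], [0.0, 0.0, 1.0]] [[0.027091531728844338, -0.9990876887612599, 0.033012710798550254], [-0.9823807267309281, -0.03271853092203663, -0.18400436267088127], [0.1849166208219221, -0.027446090796093756, -0.9823708848718053]] [0.1340971923498676, 0.5482371975269487, 1.321613103127379]
```

View pics/scene0.png

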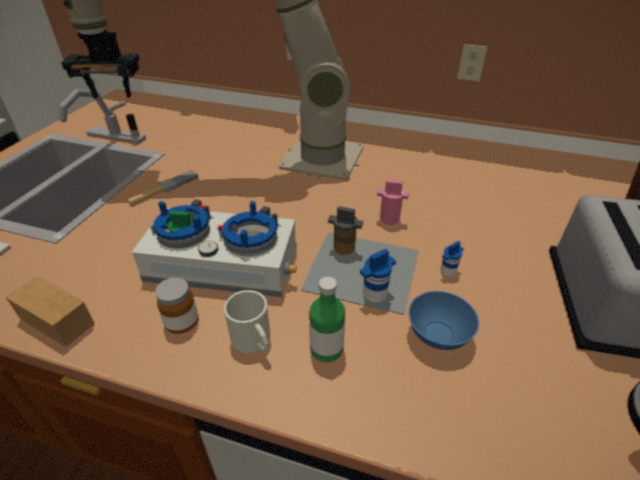

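View pics/top0.png

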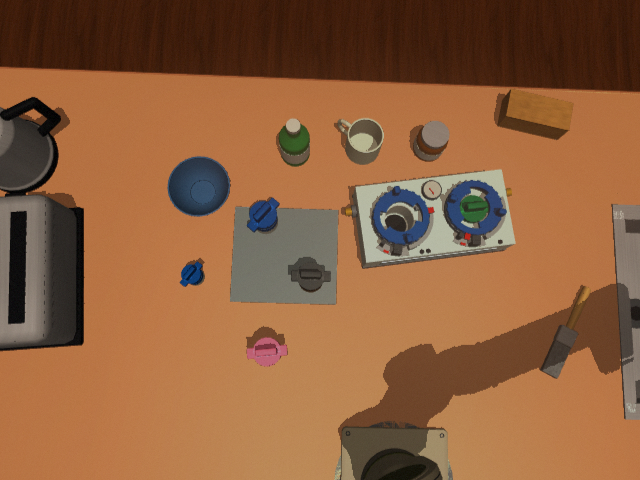

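The pictures show the empty bay's collar at top px (401,218), the fresh cartridge at (263,214) on the mat, the locked bay at (475,208) and the spent cartridge at (310,273). The small blue and the pink cartridges are decoys.

```bash
cat > h.py <<'E'
from bench import r
import cv2,numpy as np
from scipy.optimize import least_squares
def ray(c,uv,z):
    uv=np.atleast_2d(np.asarray(uv,float));d=(np.linalg.inv(c["mtx"])@np.c_[uv,np.ones(len(uv))].T)
    R=np.array(c["R"]);o=-R.T@c["t"];d=R.T@d
    return (o[:,None]+d*((z-o[2])/d[2])).T
def proj(c,X):
    p=c["mtx"]@(np.array(c["R"])@np.atleast_2d(X).T+np.array(c["t"])[:,None]);return (p[:2]/p[2]).T
def hsv(c): return cv2.cvtColor(c["color"],cv2.COLOR_RGB2HSV)
def blue(c): return cv2.inRange(hsv(c),(105,150,50),(125,255,255))
def roi(m,x0,y0,x1,y1):
    o=np.zeros_like(m);o[y0:y1,x0:x1]=m[y0:y1,x0:x1];return o
def circ(P,rad):
    return least_squares(lambda p:np.hypot(P[:,0]-p[0],P[:,1]-p[1])-rad,P[:,:2].mean(0),loss='soft_l1',f_scale=.001)
E
python3 - <<'E'
from h import *
t=r.camera("top");s=r.camera("scene");m=blue(t);ms=blue(s)
def big(m): return max(cv2.findContours(m,cv2.RETR_EXTERNAL,cv2.CHAIN_APPROX_NONE)[0],key=cv2.contourArea)[:,0]
for nm,c,mm,b in(("open",t,m,(365,180,436,260)),("lock",t,m,(440,175,512,245)),("openS",s,ms,(215,195,285,255)),("lockS",s,ms,(145,195,213,250))):
    k=big(roi(mm,*b));f=circ(ray(c,k,.127),.059);print(nm,f.x,np.median(abs(f.fun)),len(k))
k=big(roi(m,240,190,290,240));print(cv2.minAreaRect(k),cv2.boundingRect(k))
for z in(.092,.126): print(z,ray(t,[np.mean(k,0)],z))
red=cv2.inRange(hsv(t),(0,190,120),(4,255,255))|cv2.inRange(hsv(t),(174,170,100),(180,255,255))
n,l,st,ce=cv2.connectedComponentsWithStats(roi(red,340,160,520,270));print(st[1:,4],ce[1:],ray(t,ce[1:],.122) if n>1 else 0)
im=t["color"][:,:,::-1]
a=cv2.resize(im[165:275,345:520],None,fx=4.4,fy=4.4,interpolation=cv2.INTER_CUBIC)
cv2.imwrite("pics/c1.png",a[:600,:800])
b=cv2.resize(im[180:310,170:340],None,fx=4.5,fy=4.5,interpolation=cv2.INTER_CUBIC);cv2.imwrite("pics/c2.png",b)
E
```

```text
open [0.56998908 0.01370834] 0.007487265668858295 269
lock [ 0.58399817 -0.16392197] 0.00743966138978798 119
openS [0.56659421 0.00871428] 0.0017229564245116041 160
lockS [ 0.59212206 -0.14862335] 0.003767818577686294 254
((262.603759765625, 214.1132049560547), (26.66040802001953, 35.13768005371094), 10.619654655456543) (247, 198, 32, 33)
0.092 [[0.56382137 0.30191062 0.092     ]]
0.126 [[0.55668961 0.29894259 0.126     ]]
[ 1 24 30  7  7] [[432.         192.        ]
 [430.5        209.70833333]
 [467.1        235.96666667]
 [462.57142857 243.14285714]
 [385.42857143 250.85714286]] [[ 0.61910303 -0.06181936  0.122     ]
 [ 0.57991141 -0.05845747  0.122     ]
 [ 0.52533176 -0.13666761  0.122     ]
 [ 0.50951807 -0.12675732  0.122     ]
 [ 0.48767311  0.03744278  0.122     ]]
```

View pics/c1.png

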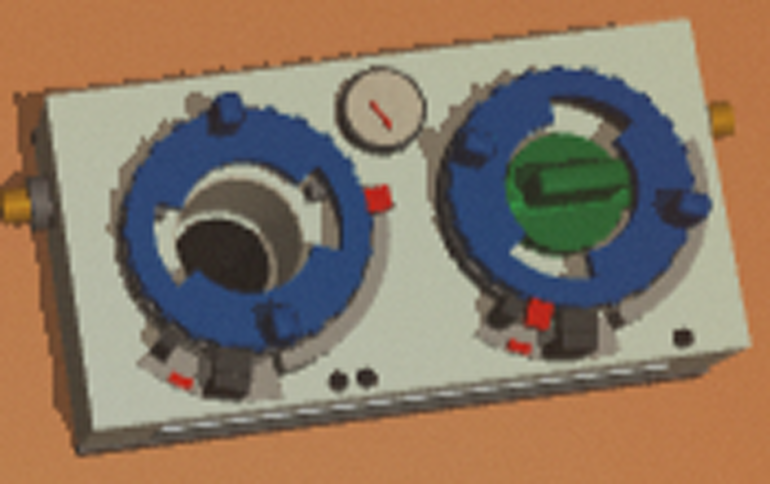

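View pics/c2.png

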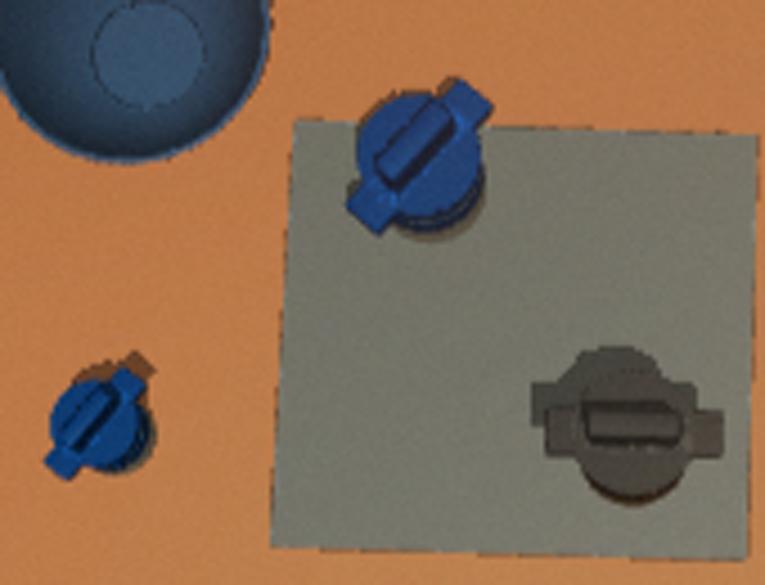

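Crop c1 shows the open collar at about px (401,216), with the tab to the right at (430,210) and the keeper with its red mark below. c2 shows the wing ends of the fresh cartridge at px (275.3,200.3) and (250.8,228.7), well clear of its neighbours.

```bash
cat >> h.py <<'E'
from scipy.spatial.transform import Rotation as Ro
def to(target,yaw_y=None,yaw_ctr=None):
    """tool-axis shift in units of 30 mm to world target; turn about tool z (units of 6deg) to bring tool y to heading yaw_y (mod pi), z down"""
    s=r.read_state();R=Ro.from_quat(s["eef_rot"]);d=R.inv().apply(np.array(target)-s["ee_pos"])/.03
    y=R.as_matrix()[:,1];h=np.degrees(np.arctan2(y[1],y[0]));print("ee",s["ee_pos"].round(4),"yhead",round(h,1),"t",round(s["time"],2),"tilt",R.as_matrix()[:,2].round(3)[:2],"j7",s["joint_positions"][6].round(2))
    print("shift units",d.round(2))
    if yaw_y is not None:
        a=(np.degrees(yaw_y)-h+90)%180-90;print("turn az units (tool z down => negative of world)",(-a/6).round(2))
def circfit(c,m,c0,z=.127,rad=.059,it=6):
    """outer-rim points: farthest mask pixel per direction about c0, then trimmed circle fit"""
    ys,xs=np.nonzero(m);P=ray(c,np.c_[xs,ys],z)[:,:2];P=P[np.hypot(*(P-c0).T)<.075]
    ce=np.array(c0)
    for _ in range(it):
        d=P-ce;a=np.degrees(np.arctan2(d[:,1],d[:,0])).astype(int)//6;rr=np.hypot(*d.T)
        Q=np.array([P[a==k][rr[a==k].argmax()] for k in np.unique(a)]);q=np.hypot(*(Q-ce).T);Q=Q[abs(q-np.median(q))<.004]
        f=least_squares(lambda p:np.hypot(Q[:,0]-p[0],Q[:,1]-p[1])-p[2],[*ce,rad],loss='soft_l1',f_scale=.001);ce=f.x[:2]
    return f.x,len(Q)
E
python3 - <<'E'
from h import *
t=r.camera("top");s=r.camera("scene")
A=ray(t,[[401.25,216.4],[474.5,207.5]],.127);print("hand",A)
for c in(t,s):
    m=blue(c)
    o=circfit(c,m,A[0,:2]);l=circfit(c,m,A[1,:2]);print(o,l)
    v=o[0][:2]-l[0][:2];print("sep",np.hypot(*v),"filter y heading",np.degrees(np.arctan2(v[1],v[0])))
w=ray(t,[[275.33,200.33],[250.78,228.67]],.092);v=w[0]-w[1];print("wing",w.mean(0),np.linalg.norm(v),np.degrees(np.arctan2(v[1],v[0])))
print("tab",ray(t,[[430.5,209.7]],.126))
b=ray(t,[[170+413/4.5,180+137/4.5]],.126);print("gripbar",b, "soap", ray(t,[[294,125]],.19),"cam",-np.array(t["R"]).T@t["t"])
to([*w.mean(0)[:2],.234],np.arctan2(v[1],v[0])+np.pi/2)
E
```

```text
hand [[ 0.56204913  0.00509184  0.127     ]
 [ 0.58687626 -0.1522219   0.127     ]]
(array([0.56286528, 0.00563486, 0.05641923]), 52) (array([ 0.58830717, -0.14910521,  0.0544154 ]), 28)
sep 0.15681766386107668 filter y heading 99.33685908998926
(array([0.56787352, 0.00883505, 0.05945089]), 56) (array([ 0.5925445 , -0.14794055,  0.05951874]), 55)
sep 0.15870490277962745 filter y heading 98.94300769300854
wing [0.56367549 0.30094573 0.092     ] 0.08172968685672678 -37.78524164393057
tab [[ 0.57902027 -0.05768238  0.126     ]]
gripbar [[0.56505752 0.3012347  0.126     ]] soap [[0.73400306 0.23786623 0.19      ]] cam [0.29055653 0.18818548 1.39476536]
ee [ 0.227  -0.5822  0.2333] yhead -68.7 t 0.3 tilt [-0.  0.] j7 -0.09
shift units [ 2.115e+01 -2.335e+01 -1.000e-02]
turn az units (tool z down => negative of world) 9.85
```

```bash
A='{"dx":1,"az":-0.458,"claw":-1}'; for i in 1 2 3 4; do python3 -m crank '[{"dx":1,"az":-0.458,"claw":-1},{"dx":1,"az":-0.458,"claw":-1},{"dx":1,"az":-0.458,"claw":-1},{"dx":1,"az":-0.458,"claw":-1},{"dx":1,"az":-0.458,"claw":-1},{"dx":1,"az":-0.458,"claw":-1},{"dx":1,"az":-0.458,"claw":-1},{"dx":1,"az":-0.458,"claw":-1}]' | tail -c 400; done
python3 -c "
from h import *
to([.564,.301,.2],np.radians(52.2))"
```

```text
ee [ 0.227  -0.5822  0.2333] yhead -68.7 t 0.3 tilt [-0.  0.] j7 -0.09
shift units [ 21.16 -23.35   1.12]
turn az units (tool z down => negative of world) 9.85invalid input at $[0]: expected keys claw, dx, dy, dz, ax, ay, az
invalid input at $[0]: expected keys claw, dx, dy, dz, ax, ay, az
invalid input at $[0]: expected keys claw, dx, dy, dz, ax, ay, az
invalid input at $[0]: expected keys claw, dx, dy, dz, ax, ay, az
```

All seven keys are needed in each row, and I'll type each call out plainly.

```bash
python3 -m crank '[{"claw":-1,"dx":1,"dy":0,"dz":0,"ax":0,"ay":0,"az":-0.458},{"claw":-1,"dx":1,"dy":0,"dz":0,"ax":0,"ay":0,"az":-0.458},{"claw":-1,"dx":1,"dy":0,"dz":0,"ax":0,"ay":0,"az":-0.458},{"claw":-1,"dx":1,"dy":0,"dz":0,"ax":0,"ay":0,"az":-0.458},{"claw":-1,"dx":1,"dy":0,"dz":0,"ax":0,"ay":0,"az":-0.458},{"claw":-1,"dx":1,"dy":0,"dz":0,"ax":0,"ay":0,"az":-0.458},{"claw":-1,"dx":1,"dy":0,"dz":0,"ax":0,"ay":0,"az":-0.458},{"claw":-1,"dx":1,"dy":0,"dz":0,"ax":0,"ay":0,"az":-0.458}]'
python3 -m crank '[{"claw":-1,"dx":1,"dy":0,"dz":0,"ax":0,"ay":0,"az":-0.458},{"claw":-1,"dx":1,"dy":0,"dz":0,"ax":0,"ay":0,"az":-0.458},{"claw":-1,"dx":1,"dy":0,"dz":0,"ax":0,"ay":0,"az":-0.458},{"claw":-1,"dx":1,"dy":0,"dz":0,"ax":0,"ay":0,"az":-0.458},{"claw":-1,"dx":1,"dy":0,"dz":0,"ax":0,"ay":0,"az":-0.458},{"claw":-1,"dx":1,"dy":0,"dz":0,"ax":0,"ay":0,"az":-0.458},{"claw":-1,"dx":1,"dy":0,"dz":0,"ax":0,"ay":0,"az":-0.458},{"claw":-1,"dx":1,"dy":0,"dz":0,"ax":0,"ay":0,"az":-0.458}]'
python3 -c "
from h import *
to([.564,.301,.2],np.radians(52.2))"
```

```text
time: 0.97
ee_pos: [0.4328, -0.4588, 0.2335]
eef_rot: [0.929, 0.37, 0.0, 0.0]
ft_force: [0.1, -0.3, -0.2]
width: 0.0872
grip_force: 0.0
time: 1.63
ee_pos: [0.5762, -0.2683, 0.2334]
eef_rot: [0.842, 0.54, -0.0, 0.0]
ft_force: [-0.4, -1.0, -0.2]
width: 0.087
grip_force: 0.0
ee [ 0.5762 -0.2683  0.2334] yhead -24.6 t 1.63 tilt [-0. -0.] j7 -0.16
shift units [17.08 -8.27  1.11]
turn az units (tool z down => negative of world) -12.8
```

```bash
python3 -m crank '[{"claw":-1,"dx":1,"dy":0,"dz":0,"ax":0,"ay":0,"az":-0.458},{"claw":-1,"dx":1,"dy":0,"dz":0,"ax":0,"ay":0,"az":-0.458},{"claw":-1,"dx":1,"dy":0,"dz":0,"ax":0,"ay":0,"az":-0.458},{"claw":-1,"dx":1,"dy":0,"dz":0,"ax":0,"ay":0,"az":-0.458},{"claw":-1,"dx":1,"dy":0,"dz":0,"ax":0,"ay":0,"az":-0.458},{"claw":-1,"dx":1,"dy":0,"dz":0,"ax":0,"ay":0,"az":-0.458},{"claw":-1,"dx":1,"dy":0,"dz":0,"ax":0,"ay":0,"az":-0.458},{"claw":-1,"dx":1,"dy":0,"dz":0,"ax":0,"ay":0,"az":-0.458}]'
python3 -m crank '[{"claw":-1,"dx":1,"dy":0,"dz":0,"ax":0,"ay":0,"az":-0.458},{"claw":-1,"dx":1,"dy":0,"dz":0,"ax":0,"ay":0,"az":-0.458},{"claw":-1,"dx":1,"dy":0,"dz":0,"ax":0,"ay":0,"az":-0.458},{"claw":-1,"dx":1,"dy":0,"dz":0,"ax":0,"ay":0,"az":-0.458},{"claw":-1,"dx":1,"dy":0,"dz":0,"ax":0,"ay":0,"az":-0.458},{"claw":-1,"dx":1,"dy":0,"dz":0,"ax":0,"ay":0,"az":-0.458},{"claw":-1,"dx":1,"dy":0,"dz":0,"ax":0,"ay":0,"az":-0.458},{"claw":-1,"dx":1,"dy":0,"dz":0,"ax":0,"ay":0,"az":-0.458}]'
python3 -m crank '[{"claw":-1,"dx":0,"dy":0,"dz":0,"ax":0,"ay":0,"az":-1},{"claw":-1,"dx":0,"dy":0,"dz":0,"ax":0,"ay":0,"az":-1},{"claw":-1,"dx":0,"dy":0,"dz":0,"ax":0,"ay":0,"az":-1},{"claw":-1,"dx":0,"dy":0,"dz":0,"ax":0,"ay":0,"az":-1},{"claw":-1,"dx":0,"dy":0,"dz":0,"ax":0,"ay":0,"az":-1}]'
python3 -c "
from h import *
to([.564,.301,.15],np.radians(52.2))"
```

```text
time: 2.3
ee_pos: [0.638, -0.0378, 0.2335]
eef_rot: [0.723, 0.691, 0.0, 0.0]
ft_force: [0.5, -0.1, 0.4]
width: 0.0871
grip_force: 0.0
time: 2.97
ee_pos: [0.6089, 0.199, 0.2334]
eef_rot: [0.578, 0.816, -0.0, 0.0]
ft_force: [0.8, -1.1, -0.1]
width: 0.0871
grip_force: 0.0
time: 3.38
ee_pos: [0.6092, 0.1976, 0.2334]
eef_rot: [0.346, 0.938, -0.0, -0.0]
ft_force: [0.3, -0.3, 0.4]
width: 0.0865
grip_force: 0.0
ee [0.6092 0.1976 0.2334] yhead 49.5 t 3.38 tilt [-0. -0.] j7 0.27
shift units [3.38 1.64 2.78]
turn az units (tool z down => negative of world) -0.44
```

```bash
python3 -m crank '[{"claw":-1,"dx":0.8,"dy":0.4,"dz":0.5,"ax":0,"ay":0,"az":-0.44},{"claw":-1,"dx":0.8,"dy":0.4,"dz":0.5,"ax":0,"ay":0,"az":0},{"claw":-1,"dx":0.9,"dy":0.4,"dz":0.6,"ax":0,"ay":0,"az":0},{"claw":-1,"dx":0.9,"dy":0.4,"dz":0.6,"ax":0,"ay":0,"az":0},{"claw":-1,"dx":0,"dy":0,"dz":0,"ax":0,"ay":0,"az":0}]'
python3 - <<'E'
from h import *
to([.564,.301,.108],np.radians(52.2))
for n in("top","scene"):
    c=r.camera(n);p=proj(c,[.564,.301,.11])[0].astype(int);im=c["color"][max(0,p[1]-60):p[1]+60,max(0,p[0]-65):p[0]+65,::-1]
    cv2.imwrite(f"pics/d_{n}.png",cv2.resize(im,(390,360),interpolation=cv2.INTER_CUBIC));print(p)
cv2.imwrite("pics/d.png",np.hstack([cv2.imread("pics/d_top.png"),cv2.imread("pics/d_scene.png")]))
E
```

```text
time: 3.8
ee_pos: [0.5541, 0.3044, 0.1643]
eef_rot: [0.323, 0.947, -0.0, -0.003]
ft_force: [-1.2, 1.2, 0.1]
width: 0.087
grip_force: 0.0
ee [0.5541 0.3044 0.1643] yhead 52.3 t 3.8 tilt [-0.006  0.001] j7 0.09
shift units [-0.34  0.12  1.87]
turn az units (tool z down => negative of world) 0.02
[262 212]
[378 259]
```

View pics/d.png

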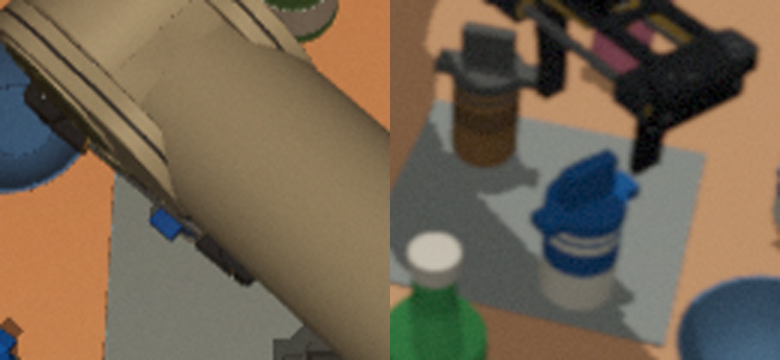

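The fingers straddle the grip bar in the scene view (fingertips at crop (550,90) and (648,165), grip bar at (600,170)). I'm going down.

```bash
python3 -m crank '[{"claw":-1,"dx":-0.34,"dy":0.12,"dz":0.3,"ax":0,"ay":0,"az":0},{"claw":-1,"dx":0,"dy":0,"dz":0.5,"ax":0,"ay":0,"az":0},{"claw":-1,"dx":0,"dy":0,"dz":0.5,"ax":0,"ay":0,"az":0},{"claw":-1,"dx":0,"dy":0,"dz":0.57,"ax":0,"ay":0,"az":0},{"claw":-1,"dx":0,"dy":0,"dz":0,"ax":0,"ay":0,"az":0}]'
python3 - <<'E'
from h import *
to([.564,.301,.108],np.radians(52.2))
c=r.camera("scene");p=proj(c,[.564,.301,.11])[0].astype(int);im=c["color"][p[1]-50:p[1]+50,p[0]-65:p[0]+65,::-1]
cv2.imwrite("pics/e.png",cv2.resize(im,(650,500),interpolation=cv2.INTER_CUBIC))
E
```

```text
time: 4.32
ee_pos: [0.5706, 0.2923, 0.1079]
eef_rot: [0.328, 0.945, -0.002, -0.001]
ft_force: [-0.5, -0.5, -1.1]
width: 0.0872
grip_force: 0.0
ee [0.5706 0.2923 0.1079] yhead 51.7 t 4.32 tilt [-0.003 -0.003] j7 0.08
shift units [ 0.35  0.09 -0.  ]
turn az units (tool z down => negative of world) -0.08
```

View pics/e.png

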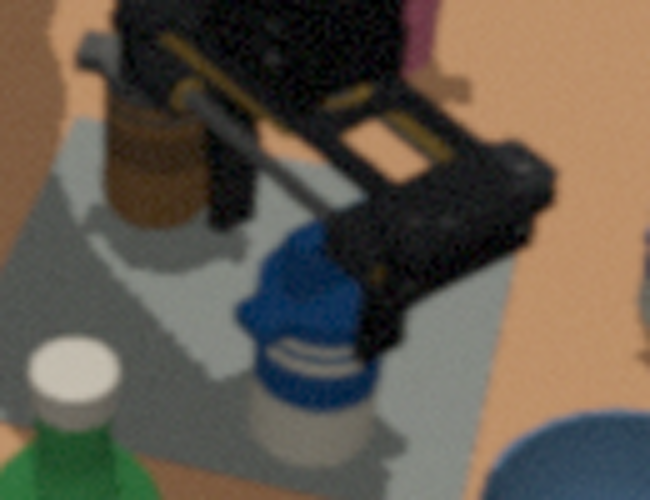

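The gripper is about 10 mm off along the bar because the last reading lagged. I'll correct that and close.

```bash
python3 -m crank '[{"claw":-1,"dx":0.35,"dy":0.09,"dz":0,"ax":0,"ay":0,"az":-0.08},{"claw":-1,"dx":0,"dy":0,"dz":0,"ax":0,"ay":0,"az":0},{"claw":-1,"dx":0,"dy":0,"dz":0,"ax":0,"ay":0,"az":0}]' 25
python3 -c "
from h import *
to([.564,.301,.108],np.radians(52.2))"
python3 -m crank '[{"claw":1,"dx":0,"dy":0,"dz":0,"ax":0,"ay":0,"az":0},{"claw":1,"dx":0,"dy":0,"dz":0,"ax":0,"ay":0,"az":0},{"claw":1,"dx":0,"dy":0,"dz":0,"ax":0,"ay":0,"az":0},{"claw":1,"dx":0,"dy":0,"dz":0,"ax":0,"ay":0,"az":0},{"claw":1,"dx":0,"dy":0,"dz":0,"ax":0,"ay":0,"az":0},{"claw":1,"dx":0,"dy":0,"dz":0,"ax":0,"ay":0,"az":0}]' 25
```

```text
time: 4.62
ee_pos: [0.5634, 0.3054, 0.1128]
eef_rot: [0.322, 0.947, 0.001, 0.001]
ft_force: [0.3, -0.1, 0.1]
width: 0.0871
grip_force: 0.0
ee [0.5634 0.3054 0.1128] yhead 52.4 t 4.62 tilt [0.002 0.001] j7 0.07
shift units [-0.1  -0.1   0.16]
turn az units (tool z down => negative of world) 0.04
time: 5.12
ee_pos: [0.5635, 0.3039, 0.1114]
eef_rot: [0.323, 0.947, -0.0, 0.0]
ft_force: [0.1, -0.0, -0.4]
width: 0.0548
grip_force: 0.0
```

```bash
python3 -m crank '[{"claw":1,"dx":0,"dy":0,"dz":0.08,"ax":0,"ay":0,"az":0},{"claw":1,"dx":-0.05,"dy":0,"dz":0,"ax":0,"ay":0,"az":0},{"claw":1,"dx":0,"dy":0,"dz":0,"ax":0,"ay":0,"az":0},{"claw":1,"dx":0,"dy":0,"dz":0,"ax":0,"ay":0,"az":0},{"claw":1,"dx":0,"dy":0,"dz":0,"ax":0,"ay":0,"az":0},{"claw":1,"dx":0,"dy":0,"dz":0,"ax":0,"ay":0,"az":0},{"claw":1,"dx":0,"dy":0,"dz":0,"ax":0,"ay":0,"az":0},{"claw":1,"dx":0,"dy":0,"dz":0,"ax":0,"ay":0,"az":0}]' 25
python3 -c "
from h import *
to([.564,.301,.108],np.radians(52.2))"
```

```text
time: 5.78
ee_pos: [0.5645, 0.303, 0.1089]
eef_rot: [0.323, 0.947, -0.0, -0.0]
ft_force: [0.5, -0.5, -0.7]
width: 0.0136
grip_force: 25.0
ee [0.5645 0.303  0.1089] yhead 52.4 t 5.78 tilt [-0. -0.] j7 0.07
shift units [-0.03 -0.06  0.03]
turn az units (tool z down => negative of world) 0.03
```

```bash
python3 -m crank '[{"claw":1,"dx":0,"dy":0,"dz":-0.3,"ax":0,"ay":0,"az":0},{"claw":1,"dx":0,"dy":0,"dz":-0.7,"ax":0,"ay":0,"az":0.5},{"claw":1,"dx":0,"dy":0,"dz":-0.9,"ax":0,"ay":0,"az":1},{"claw":1,"dx":0,"dy":0,"dz":-0.9,"ax":0,"ay":0,"az":1},{"claw":1,"dx":0,"dy":0,"dz":-0.9,"ax":0,"ay":0,"az":1},{"claw":1,"dx":0,"dy":0,"dz":-0.9,"ax":0,"ay":0,"az":1},{"claw":1,"dx":0,"dy":0,"dz":-0.8,"ax":0,"ay":0,"az":1},{"claw":1,"dx":0,"dy":0,"dz":-0.6,"ax":0,"ay":0,"az":1}]'
python3 -m crank '[{"claw":1,"dx":0,"dy":0,"dz":0,"ax":0,"ay":0,"az":0.7},{"claw":1,"dx":0,"dy":0,"dz":0,"ax":0,"ay":0,"az":0},{"claw":1,"dx":0,"dy":0,"dz":0,"ax":0,"ay":0,"az":0},{"claw":1,"dx":0,"dy":0,"dz":0,"ax":0,"ay":0,"az":0}]'
python3 -c "
from h import *
to([.565,.0065,.285],np.radians(9.1))"
```

```text
time: 6.45
ee_pos: [0.5645, 0.3036, 0.292]
eef_rot: [0.622, 0.783, 0.001, 0.0]
ft_force: [0.8, 0.3, -3.4]
width: 0.0142
grip_force: 25.0
time: 6.78
ee_pos: [0.5642, 0.3029, 0.2882]
eef_rot: [0.647, 0.762, -0.001, -0.0]
ft_force: [0.4, 0.9, -3.9]
width: 0.0141
grip_force: 25.0
ee [0.5642 0.3029 0.2882] yhead 9.3 t 6.78 tilt [-0.001 -0.001] j7 -0.57
shift units [-9.75 -1.58  0.12]
turn az units (tool z down => negative of world) 0.04
```

Run:
```python
from h import *
for n in("top","scene"):
    c=r.camera(n);m=cv2.inRange(hsv(c),(100,100,30),(130,255,255))
    for z in(.127,.122): 
        o=circfit(c,m,[.565,.0065],z);l=circfit(c,m,[.589,-.15],z);v=o[0][:2]-l[0][:2]
        print(n,z,o,l,"sep",np.hypot(*v),np.degrees(np.arctan2(v[1],v[0])))
    # white deck: corners
    w=cv2.inRange(hsv(c),(20,0,120),(90,70,255)); 
    k=max(cv2.findContours(w,cv2.RETR_EXTERNAL,cv2.CHAIN_APPROX_NONE)[0],key=cv2.contourArea);print(cv2.boundingRect(k))
    im=c["color"][:,:,::-1]; x,y=(330,150) if n=="top" else (130,180)
    cv2.imwrite(f"pics/f_{n}.png",cv2.resize(im[y:y+110,x:x+(195 if n=="top" else 175)],None,fx=4,fy=4,interpolation=cv2.INTER_CUBIC))
```

```text
top 0.127 (array([0.56259275, 0.00594384, 0.05888667]), 57) (array([ 0.58798017, -0.1517275 ,  0.05864149]), 55) sep 0.15970213864923055 99.14696155506986
top 0.122 (array([0.56366559, 0.00522508, 0.05911888]), 57) (array([ 0.58915309, -0.15306809,  0.05887281]), 55) sep 0.16033196204482683 99.14694328110875
(355, 170, 160, 91)
scene 0.127 (array([0.5680784 , 0.00908674, 0.06087222]), 53) (array([ 0.59306172, -0.14800247,  0.06118614]), 55) sep 0.15906346461192192 99.0365841877104
scene 0.122 (array([0.5624888 , 0.00594203, 0.0613705 ]), 53) (array([ 0.58769405, -0.15244617,  0.06169248]), 55) sep 0.160381188901415 99.0419963513543
(133, 212, 162, 57)
```

```bash
python3 -m crank '[{"claw":1,"dx":-0.4,"dy":-0.07,"dz":0,"ax":0,"ay":0,"az":0},{"claw":1,"dx":-0.8,"dy":-0.13,"dz":0,"ax":0,"ay":0,"az":0},{"claw":1,"dx":-1,"dy":-0.17,"dz":0,"ax":0,"ay":0,"az":0},{"claw":1,"dx":-1,"dy":-0.17,"dz":0,"ax":0,"ay":0,"az":0},{"claw":1,"dx":-1,"dy":-0.17,"dz":0,"ax":0,"ay":0,"az":0},{"claw":1,"dx":-1,"dy":-0.17,"dz":0,"ax":0,"ay":0,"az":0},{"claw":1,"dx":-1,"dy":-0.17,"dz":0,"ax":0,"ay":0,"az":0},{"claw":1,"dx":-1,"dy":-0.17,"dz":0,"ax":0,"ay":0,"az":0}]'
python3 -m crank '[{"claw":1,"dx":-1,"dy":-0.17,"dz":0,"ax":0,"ay":0,"az":0},{"claw":1,"dx":-0.8,"dy":-0.13,"dz":0,"ax":0,"ay":0,"az":0},{"claw":1,"dx":-0.56,"dy":-0.1,"dz":0,"ax":0,"ay":0,"az":0},{"claw":1,"dx":-0.2,"dy":-0.02,"dz":0,"ax":0,"ay":0,"az":0},{"claw":1,"dx":0,"dy":0,"dz":0,"ax":0,"ay":0,"az":0},{"claw":1,"dx":0,"dy":0,"dz":0,"ax":0,"ay":0,"az":0},{"claw":1,"dx":0,"dy":0,"dz":0,"ax":0,"ay":0,"az":0},{"claw":1,"dx":0,"dy":0,"dz":0,"ax":0,"ay":0,"az":0}]'
python3 - <<'E'
from h import *
to([.563,.006,.245],np.radians(9.1))
c=r.camera("scene");s=r.read_state();e=s["ee_pos"];R=Ro.from_quat(s["eef_rot"]).as_matrix()
m=cv2.inRange(hsv(c),(100,100,30),(130,255,255))
f=e-[0,0,.1089];p=proj(c,[f,f+[0,0,.086],e,f+[0,0,.086]+.042*R[:,0],f+[0,0,.086]-.042*R[:,0]]);print("foot,wing mid,ee,wing ends",p.round(1).tolist())
im=c["color"][130:260,170:340,::-1].copy();im=cv2.resize(im,None,fx=4.5,fy=4.5,interpolation=cv2.INTER_CUBIC)
for q in p: cv2.circle(im,tuple(((q-[170,130])*4.5).astype(int)),4,(0,255,255),-1)
cv2.imwrite("pics/g.png",im)
E
```

```text
time: 7.55
ee_pos: [0.5624, 0.0817, 0.2889]
eef_rot: [0.648, 0.761, -0.0, 0.0]
ft_force: [1.2, 0.1, -4.3]
width: 0.0137
grip_force: 25.0
time: 8.22
ee_pos: [0.5625, 0.0079, 0.289]
eef_rot: [0.647, 0.762, 0.0, -0.0]
ft_force: [-0.1, -0.1, -2.6]
width: 0.0137
grip_force: 25.0
ee [0.5625 0.0079 0.289 ] yhead 9.3 t 8.22 tilt [-0.  0.] j7 -0.02
shift units [-0.06  0.    1.47]
turn az units (tool z down => negative of world) 0.03
foot,wing mid,ee,wing ends [[247.5, 207.2], [243.0, 172.7], [241.7, 162.8], [263.2, 174.4], [223.0, 171.1]]
```

View pics/g.png

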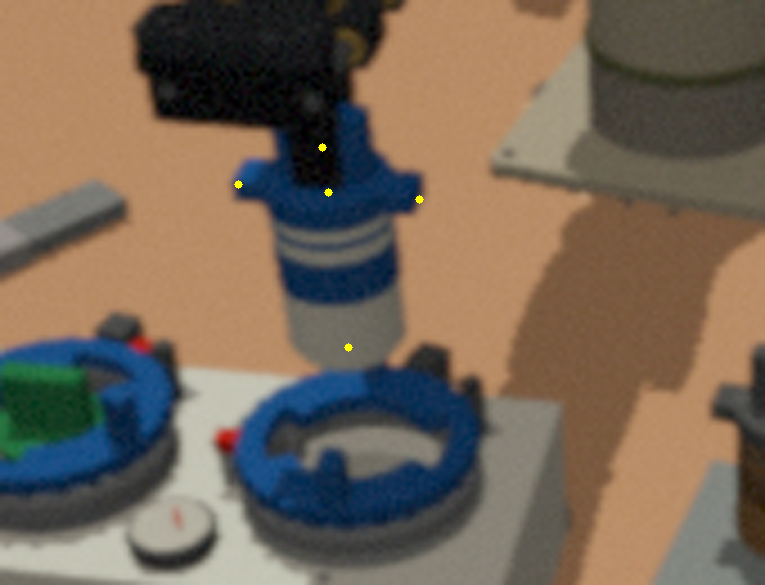

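The projected wing ends (238,185) and (419,200) match the wings in the picture, so the cartridge is held centred, and the collar gaps are open at left and right. I'll descend in stages.

```bash
python3 -m crank '[{"claw":1,"dx":-0.06,"dy":0.02,"dz":0.3,"ax":0,"ay":0,"az":0.03},{"claw":1,"dx":0,"dy":0,"dz":0.4,"ax":0,"ay":0,"az":0},{"claw":1,"dx":0,"dy":0,"dz":0.4,"ax":0,"ay":0,"az":0},{"claw":1,"dx":0,"dy":0,"dz":0.3,"ax":0,"ay":0,"az":0},{"claw":1,"dx":0,"dy":0,"dz":0,"ax":0,"ay":0,"az":0},{"claw":1,"dx":0,"dy":0,"dz":0,"ax":0,"ay":0,"az":0},{"claw":1,"dx":0,"dy":0,"dz":0,"ax":0,"ay":0,"az":0},{"claw":1,"dx":0,"dy":0,"dz":0,"ax":0,"ay":0,"az":0}]'
python3 - <<'E'
from h import *
to([.563,.006,.215],np.radians(9.1))
print(r.read_state()["ft_force"])
E
```

```text
time: 8.93
ee_pos: [0.5639, 0.0046, 0.2477]
eef_rot: [0.65, 0.76, 0.0, 0.0]
ft_force: [0.2, -0.7, -3.4]
width: 0.014
grip_force: 25.0
ee [0.5639 0.0046 0.2477] yhead 9.0 t 8.93 tilt [ 0.001 -0.   ] j7 -0.03
shift units [ 0.05 -0.02  1.09]
turn az units (tool z down => negative of world) -0.02
[ 0.18463993 -0.68588003 -3.38343217]
```

```bash
python3 -m crank '[{"claw":1,"dx":0.04,"dy":-0.02,"dz":0.2,"ax":0,"ay":0,"az":0},{"claw":1,"dx":0,"dy":0,"dz":0.3,"ax":0,"ay":0,"az":0},{"claw":1,"dx":0,"dy":0,"dz":0.3,"ax":0,"ay":0,"az":0},{"claw":1,"dx":0,"dy":0,"dz":0.3,"ax":0,"ay":0,"az":0},{"claw":1,"dx":0,"dy":0,"dz":0,"ax":0,"ay":0,"az":0},{"claw":1,"dx":0,"dy":0,"dz":0,"ax":0,"ay":0,"az":0}]'
python3 - <<'E'
from h import *
to([.563,.006,.16],np.radians(9.1))
s=r.read_state();print(s["ft_force"],s["torque"])
c=r.camera("top");im=c["color"][165:265,335:465,::-1];cv2.imwrite("pics/i.png",cv2.resize(im,None,fx=4.5,fy=4.5,interpolation=cv2.INTER_CUBIC))
E
```

```text
time: 9.43
ee_pos: [0.5623, 0.0056, 0.2132]
eef_rot: [0.65, 0.76, -0.0, -0.001]
ft_force: [1.1, 0.3, -3.6]
width: 0.0138
grip_force: 25.0
ee [0.5623 0.0056 0.2132] yhead 9.0 t 9.43 tilt [-0.002  0.   ] j7 -0.04
shift units [0.01 0.03 1.77]
turn az units (tool z down => negative of world) -0.02
[ 1.05757947  0.25701179 -3.58095184] [ 0.09274135 -0.12376915 -0.04192457]
```

```bash
python3 -m crank '[{"claw":1,"dx":0,"dy":0,"dz":0.3,"ax":0,"ay":0,"az":0},{"claw":1,"dx":0,"dy":0,"dz":0.3,"ax":0,"ay":0,"az":0},{"claw":1,"dx":0,"dy":0,"dz":0,"ax":0,"ay":0,"az":0},{"claw":1,"dx":0,"dy":0,"dz":0,"ax":0,"ay":0,"az":0}]'
python3 -m crank '[{"claw":1,"dx":0,"dy":0,"dz":0.3,"ax":0,"ay":0,"az":0},{"claw":1,"dx":0,"dy":0,"dz":0.3,"ax":0,"ay":0,"az":0},{"claw":1,"dx":0,"dy":0,"dz":0.2,"ax":0,"ay":0,"az":0},{"claw":1,"dx":0,"dy":0,"dz":0,"ax":0,"ay":0,"az":0},{"claw":1,"dx":0,"dy":0,"dz":0,"ax":0,"ay":0,"az":0}]'
python3 - <<'E'
from h import *
to([.563,.006,.132],np.radians(9.1))
s=r.read_state();print(s["ft_force"],s["torque"])
E
```

```text
time: 9.82
ee_pos: [0.5623, 0.0056, 0.1952]
eef_rot: [0.65, 0.76, -0.0, -0.001]
ft_force: [-0.1, -1.5, -3.4]
width: 0.0138
grip_force: 25.0
time: 10.23
ee_pos: [0.5624, 0.0056, 0.1715]
eef_rot: [0.65, 0.76, -0.0, -0.0]
ft_force: [-0.5, 0.3, -2.9]
width: 0.0136
grip_force: 25.0
ee [0.5624 0.0056 0.1715] yhead 9.0 t 10.23 tilt [-0.001  0.   ] j7 -0.06
shift units [0.01 0.02 1.32]
turn az units (tool z down => negative of world) -0.02
[-0.45598643  0.26525929 -2.87257536] [ 0.06516797 -0.12184034 -0.02284889]
```

Free so far. Now the wings go through the gaps.

```bash
python3 -m crank '[{"claw":1,"dx":0,"dy":0,"dz":0.3,"ax":0,"ay":0,"az":0},{"claw":1,"dx":0,"dy":0,"dz":0.3,"ax":0,"ay":0,"az":0},{"claw":1,"dx":0,"dy":0,"dz":0,"ax":0,"ay":0,"az":0},{"claw":1,"dx":0,"dy":0,"dz":0,"ax":0,"ay":0,"az":0}]'
python3 -m crank '[{"claw":1,"dx":0,"dy":0,"dz":0.2,"ax":0,"ay":0,"az":0},{"claw":1,"dx":0,"dy":0,"dz":0.2,"ax":0,"ay":0,"az":0},{"claw":1,"dx":0,"dy":0,"dz":0,"ax":0,"ay":0,"az":0},{"claw":1,"dx":0,"dy":0,"dz":0,"ax":0,"ay":0,"az":0}]'
python3 - <<'E'
from h import *
to([.563,.006,.132],np.radians(9.1))
s=r.read_state();print(s["ft_force"],s["torque"])
E
```

```text
time: 10.57
ee_pos: [0.5622, 0.0056, 0.1532]
eef_rot: [0.65, 0.76, -0.0, -0.001]
ft_force: [0.3, 0.8, -4.2]
width: 0.0137
grip_force: 25.0
time: 10.9
ee_pos: [0.5625, 0.0056, 0.1416]
eef_rot: [0.65, 0.76, -0.0, -0.0]
ft_force: [0.8, 0.2, -3.7]
width: 0.0136
grip_force: 25.0
ee [0.5625 0.0056 0.1416] yhead 9.0 t 10.9 tilt [-0.001  0.   ] j7 -0.07
shift units [0.01 0.02 0.32]
turn az units (tool z down => negative of world) -0.02
[ 0.75138315  0.238042   -3.68799204] [-0.04087982 -0.12898293 -0.00840655]
```

```bash
python3 -m crank '[{"claw":1,"dx":0,"dy":0.01,"dz":0.12,"ax":0,"ay":0,"az":0},{"claw":1,"dx":0,"dy":0,"dz":0.12,"ax":0,"ay":0,"az":0},{"claw":1,"dx":0,"dy":0,"dz":0,"ax":0,"ay":0,"az":0},{"claw":1,"dx":0,"dy":0,"dz":0,"ax":0,"ay":0,"az":0}]'
python3 -m crank '[{"claw":1,"dx":0,"dy":0,"dz":0.1,"ax":0,"ay":0,"az":0},{"claw":1,"dx":0,"dy":0,"dz":0,"ax":0,"ay":0,"az":0},{"claw":1,"dx":0,"dy":0,"dz":0,"ax":0,"ay":0,"az":0}]'
python3 - <<'E'
from h import *
s=r.read_state();print(s["ee_pos"],s["ft_force"],s["torque"])
E
```

```text
time: 11.23
ee_pos: [0.5629, 0.0057, 0.1346]
eef_rot: [0.65, 0.76, -0.0, -0.0]
ft_force: [0.4, 0.0, -3.0]
width: 0.0139
grip_force: 25.0
time: 11.48
ee_pos: [0.563, 0.0057, 0.1317]
eef_rot: [0.65, 0.76, -0.0, -0.0]
ft_force: [-0.4, 0.3, -3.9]
width: 0.0135
grip_force: 25.0
[0.56296161 0.00568359 0.1317115 ] [-0.4027484   0.3436116  -3.90953307] [ 0.04969432 -0.13260579  0.00713132]
```

```bash
python3 -m crank '[{"claw":1,"dx":0,"dy":0,"dz":0.04,"ax":0,"ay":0,"az":0},{"claw":1,"dx":0,"dy":0,"dz":0,"ax":0,"ay":0,"az":0}]'
python3 -m crank '[{"claw":1,"dx":0,"dy":0,"dz":0.04,"ax":0,"ay":0,"az":0},{"claw":1,"dx":0,"dy":0,"dz":0,"ax":0,"ay":0,"az":0}]'
```

```text
time: 11.65
ee_pos: [0.563, 0.0057, 0.1305]
eef_rot: [0.65, 0.76, -0.0, 0.0]
ft_force: [0.6, -0.4, -3.7]
width: 0.014
grip_force: 25.0
time: 11.82
ee_pos: [0.563, 0.0057, 0.1293]
eef_rot: [0.65, 0.76, -0.0, -0.0]
ft_force: [0.2, -0.7, -3.5]
width: 0.0137
grip_force: 25.0
```

```bash
python3 -m crank '[{"claw":1,"dx":0,"dy":0,"dz":0.05,"ax":0,"ay":0,"az":0},{"claw":1,"dx":0,"dy":0,"dz":0,"ax":0,"ay":0,"az":0}]'
python3 -m crank '[{"claw":1,"dx":0,"dy":0,"dz":0.05,"ax":0,"ay":0,"az":0},{"claw":1,"dx":0,"dy":0,"dz":0,"ax":0,"ay":0,"az":0}]'
```

```text
time: 11.98
ee_pos: [0.5631, 0.0057, 0.1279]
eef_rot: [0.65, 0.76, 0.0, 0.0]
ft_force: [-1.1, 0.3, -3.5]
width: 0.0139
grip_force: 25.0
time: 12.15
ee_pos: [0.5633, 0.0057, 0.1268]
eef_rot: [0.65, 0.76, 0.0, 0.0]
ft_force: [-1.7, -0.3, 2.8]
width: 0.0139
grip_force: 25.0
```

Seat contact: the force went from -3.5 to +2.8 N. I'll ease off the grip to a small opening.

```bash
python3 -m crank '[{"claw":0.5,"dx":0,"dy":0,"dz":0,"ax":0,"ay":0,"az":0},{"claw":0.5,"dx":0,"dy":0,"dz":0,"ax":0,"ay":0,"az":0},{"claw":0.5,"dx":0,"dy":0,"dz":0,"ax":0,"ay":0,"az":0},{"claw":0.5,"dx":0,"dy":0,"dz":0,"ax":0,"ay":0,"az":0}]' 10
python3 -m crank '[{"claw":0.5,"dx":0,"dy":0,"dz":-0.2,"ax":0,"ay":0,"az":0},{"claw":0.5,"dx":0,"dy":0,"dz":-0.3,"ax":0,"ay":0,"az":0},{"claw":0.5,"dx":0,"dy":0,"dz":-0.3,"ax":0,"ay":0,"az":0},{"claw":0.5,"dx":0,"dy":0,"dz":-0.5,"ax":0,"ay":0,"az":0},{"claw":0.5,"dx":0,"dy":0,"dz":-0.6,"ax":0,"ay":0,"az":0},{"claw":0.5,"dx":0,"dy":0,"dz":-0.6,"ax":0,"ay":0,"az":0},{"claw":0.5,"dx":0,"dy":0,"dz":0,"ax":0,"ay":0,"az":0},{"claw":0.5,"dx":0,"dy":0,"dz":0,"ax":0,"ay":0,"az":0}]'
python3 - <<'E'
from h import *
to([.563,.006,.19])
c=r.camera("scene");im=c["color"][170:270,170:310,::-1];cv2.imwrite("pics/j.png",cv2.resize(im,None,fx=5,fy=5,interpolation=cv2.INTER_CUBIC))
C=np.array([.563,.006]);u=Ro.from_euler('z',9.1,degrees=True).as_matrix()
for z in(.115,.149): print(z,proj(c,[[*C,z]]+[list(np.r_[C,z]+s*(.042 if z<.12 else .022)*u[:,1]) for s in(1,-1)]).round(1).tolist())
E
```

```text
time: 12.48
ee_pos: [0.5632, 0.0057, 0.1266]
eef_rot: [0.65, 0.76, 0.0, 0.0]
ft_force: [0.5, 0.4, 1.5]
width: 0.0213
grip_force: 0.4
time: 13.15
ee_pos: [0.5638, 0.0058, 0.2032]
eef_rot: [0.65, 0.76, 0.001, 0.001]
ft_force: [-0.8, 0.5, -0.4]
width: 0.0215
grip_force: 0.0
ee [0.5638 0.0058 0.2032] yhead 9.0 t 13.15 tilt [ 0.003 -0.   ] j7 -0.04
shift units [ 0.01 -0.03  0.44]
0.115 [[249.8, 230.7], [268.0, 232.5], [231.7, 228.9]]
0.149 [[248.2, 218.7], [258.0, 219.6], [238.5, 217.7]]
```

View pics/j.png

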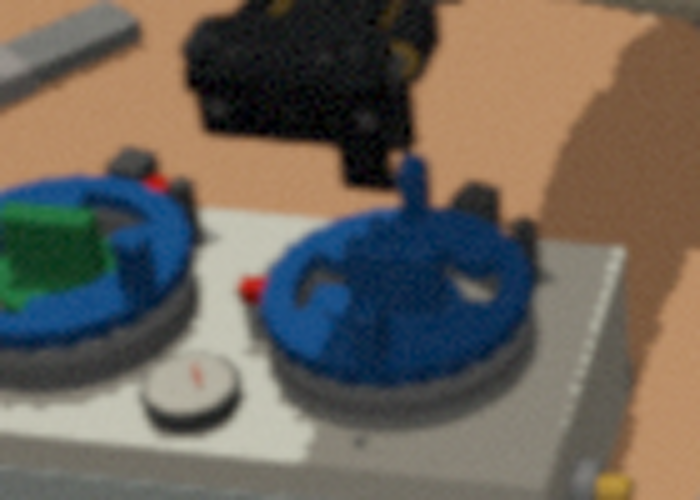

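The cartridge is seated: its grip bar top in the crop sits at the predicted spot (image row about 217 against 218.7). Next I'll find ear_a and set the tool over it.

```bash
python3 -m crank '[{"claw":0.1,"dx":0,"dy":-0.5,"dz":0,"ax":0,"ay":0,"az":-1},{"claw":0.1,"dx":0,"dy":0,"dz":0,"ax":0,"ay":0,"az":-1},{"claw":0.1,"dx":0,"dy":0,"dz":0,"ax":0,"ay":0,"az":-1},{"claw":0.1,"dx":0,"dy":0,"dz":0,"ax":0,"ay":0,"az":-1},{"claw":0.1,"dx":0,"dy":0,"dz":0,"ax":0,"ay":0,"az":-1},{"claw":0.1,"dx":0,"dy":0,"dz":0,"ax":0,"ay":0,"az":-1},{"claw":0.1,"dx":0,"dy":0,"dz":0,"ax":0,"ay":0,"az":-1},{"claw":0.1,"dx":0,"dy":0,"dz":0,"ax":0,"ay":0,"az":-1}]'
python3 -m crank '[{"claw":0.1,"dx":0,"dy":0,"dz":0,"ax":0,"ay":0,"az":-1},{"claw":0.1,"dx":0,"dy":0,"dz":0,"ax":0,"ay":0,"az":-1},{"claw":0.1,"dx":0,"dy":0,"dz":0,"ax":0,"ay":0,"az":-1},{"claw":0.1,"dx":0,"dy":0,"dz":0,"ax":0,"ay":0,"az":-1},{"claw":0.1,"dx":0,"dy":0,"dz":0,"ax":0,"ay":0,"az":-1},{"claw":0.1,"dx":0,"dy":0,"dz":0,"ax":0,"ay":0,"az":-1},{"claw":0.1,"dx":0,"dy":0,"dz":0,"ax":0,"ay":0,"az":-1},{"claw":0.1,"dx":0,"dy":0,"dz":0,"ax":0,"ay":0,"az":-0.3}]'
python3 - <<'E'
from h import *
t=r.camera("top");s=r.camera("scene");C=np.array([.563,.006])
for nm,p in(("earA top",ray(t,[[345+277/4.4,165+312/4.4]],.157)),("earA scene",ray(s,[[170+413/5,170+160/5]],.156)),("earB top",ray(t,[[345+230/4.4,165+100/4.4]],.157)),("tab",ray(t,[[345+378/4.4,165+196/4.4]],.126)),("tab sc",ray(s,[[170+252/5,170+283/5]],.126))):
    v=p[0,:2]-C;print(nm,p[0],np.hypot(*v),np.degrees(np.arctan2(v[1],v[0])))
E
python3 - <<'E'
from h import *
a=np.radians(-166);C=np.array([.563,.006])
to([*(C+.049*np.array([np.cos(a),np.sin(a)])),.143],a+np.pi/2)
E
```

```text
time: 13.87
ee_pos: [0.5477, 0.0033, 0.2006]
eef_rot: [0.282, 0.96, -0.0, -0.001]
ft_force: [-0.3, -0.6, -0.4]
width: 0.0392
grip_force: 0.0
time: 14.53
ee_pos: [0.5477, 0.0033, 0.2006]
eef_rot: [-0.097, 0.995, 0.0, -0.001]
ft_force: [0.3, -0.4, 0.4]
width: 0.0391
grip_force: 0.0
earA top [ 0.51494498 -0.00471734  0.157     ] 0.04923562148590099 -167.42751562152114
earA scene [ 0.5107978  -0.00661707  0.156     ] 0.053705310706304146 -166.41241622267538
earB top [0.61669344 0.01815459 0.157     ] 0.05505196791828529 12.75508431004611
tab [ 0.57938862 -0.05856201  0.126     ] 0.06660960448702767 -75.75670270270429
tab sc [ 0.58185927 -0.05570763  0.126     ] 0.06452522044378471 -73.0056448245005
ee [0.5478 0.0033 0.2007] yhead 100.8 t 14.63 tilt [-0.001  0.   ] j7 1.53
shift units [ 1.11 -0.1   1.92]
turn az units (tool z down => negative of world) -0.53
```

Ear_a is at heading about -166.5° and r about 51 mm, consistent in both views with the tab at -76°. I'll move over it, lower and pinch.

```bash
python3 -m crank '[{"claw":0.1,"dx":0.5,"dy":-0.1,"dz":0,"ax":0,"ay":0,"az":-0.5},{"claw":0.1,"dx":0.6,"dy":0,"dz":0,"ax":0,"ay":0,"az":0},{"claw":0.1,"dx":0,"dy":0,"dz":0.5,"ax":0,"ay":0,"az":0},{"claw":0.1,"dx":0,"dy":0,"dz":0.5,"ax":0,"ay":0,"az":0},{"claw":0.1,"dx":0,"dy":0,"dz":0,"ax":0,"ay":0,"az":0},{"claw":0.1,"dx":0,"dy":0,"dz":0,"ax":0,"ay":0,"az":0},{"claw":0.1,"dx":0,"dy":0,"dz":0,"ax":0,"ay":0,"az":0}]'
python3 - <<'E'
from h import *
a=np.radians(-166.3);C=np.array([.563,.006])
to([*(C+.049*np.array([np.cos(a),np.sin(a)])),.143],a+np.pi/2)
E
```

```text
time: 15.22
ee_pos: [0.5168, -0.0065, 0.172]
eef_rot: [-0.12, 0.993, 0.0, 0.0]
ft_force: [-1.4, 0.1, -0.3]
width: 0.039
grip_force: 0.0
ee [ 0.5168 -0.0065  0.172 ] yhead 103.8 t 15.22 tilt [0. 0.] j7 1.61
shift units [0.04 0.04 0.97]
turn az units (tool z down => negative of world) 0.01
```

```bash
python3 -m crank '[{"claw":0.1,"dx":0.04,"dy":0.03,"dz":0.4,"ax":0,"ay":0,"az":0},{"claw":0.1,"dx":0,"dy":0,"dz":0.5,"ax":0,"ay":0,"az":0},{"claw":0.1,"dx":0,"dy":0,"dz":0,"ax":0,"ay":0,"az":0},{"claw":0.1,"dx":0,"dy":0,"dz":0,"ax":0,"ay":0,"az":0}]'
python3 -m crank '[{"claw":1,"dx":0,"dy":0,"dz":0,"ax":0,"ay":0,"az":0},{"claw":1,"dx":0,"dy":0,"dz":0,"ax":0,"ay":0,"az":0},{"claw":1,"dx":0,"dy":0,"dz":0,"ax":0,"ay":0,"az":0},{"claw":1,"dx":0,"dy":0,"dz":0,"ax":0,"ay":0,"az":0},{"claw":1,"dx":0,"dy":0,"dz":0,"ax":0,"ay":0,"az":0},{"claw":1,"dx":0,"dy":0,"dz":0,"ax":0,"ay":0,"az":0},{"claw":1,"dx":0,"dy":0,"dz":0,"ax":0,"ay":0,"az":0}]' 15
python3 - <<'E'
from h import *
s=r.read_state();v=s["ee_pos"][:2]-[.563,.006];print(s["ee_pos"],np.hypot(*v),np.degrees(np.arctan2(v[1],v[0])),s["torque"])
E
```

```text
time: 15.55
ee_pos: [0.5148, -0.006, 0.1441]
eef_rot: [-0.12, 0.993, 0.0, -0.001]
ft_force: [-0.8, 0.7, 0.4]
width: 0.0391
grip_force: 0.0
time: 16.13
ee_pos: [0.5153, -0.0064, 0.1447]
eef_rot: [-0.12, 0.993, -0.0, 0.0]
ft_force: [-0.4, -1.1, 2.1]
width: 0.0119
grip_force: 15.0
[ 0.51533739 -0.00641266  0.14469277] 0.049252396287779505 -165.40283867278907 [-0.24895417 -0.07270542  0.02497837]
```

```bash
python3 -m crank '[{"claw":1,"dx":-0.001,"dy":0.057,"dz":0,"ax":0,"ay":0,"az":0.333},{"claw":1,"dx":-0.004,"dy":0.115,"dz":0,"ax":0,"ay":0,"az":0.667},{"claw":1,"dx":-0.004,"dy":0.115,"dz":0,"ax":0,"ay":0,"az":0.667},{"claw":1,"dx":-0.004,"dy":0.115,"dz":0,"ax":0,"ay":0,"az":0.667},{"claw":1,"dx":-0.004,"dy":0.115,"dz":0,"ax":0,"ay":0,"az":0.667},{"claw":1,"dx":-0.004,"dy":0.115,"dz":0,"ax":0,"ay":0,"az":0.667},{"claw":1,"dx":-0.004,"dy":0.115,"dz":0,"ax":0,"ay":0,"az":0.667},{"claw":1,"dx":0,"dy":0,"dz":0,"ax":0,"ay":0,"az":0}]'
cat >> h.py <<'E'
def pol():
    s=r.read_state();v=s["ee_pos"][:2]-[.563,.006];a=np.arctan2(v[1],v[0]);R=Ro.from_quat(s["eef_rot"]).as_matrix();f=s["ft_force"]
    u=np.array([np.cos(a),np.sin(a)]);tn=np.array([u[1],-u[0]])
    print("t %.2f z %.4f r %.1f ang %.1f xhead %.1f | F cw %.1f rad %.1f z %.1f Tz %.2f w %.4f"%(s["time"],s["ee_pos"][2],1e3*np.hypot(*v),np.degrees(a)%360,np.degrees(np.arctan2(R[1,0],R[0,0]))%360,f[:2]@tn,f[:2]@u,f[2],s["torque"][2],s["width"]))
E
python3 -c "from h import *;pol()"
```

```text
time: 16.8
ee_pos: [0.5152, 0.0161, 0.1447]
eef_rot: [0.108, 0.994, -0.0, 0.0]
ft_force: [0.7, -1.4, 2.0]
width: 0.012
grip_force: 15.0
t 16.80 z 0.1447 r 48.9 ang 168.1 xhead 167.6 | F cw -1.2 rad -1.0 z 2.0 Tz -0.11 w 0.0120
```

```bash
python3 -m crank '[{"claw":1,"dx":-0.004,"dy":0.115,"dz":0,"ax":0,"ay":0,"az":0.667},{"claw":1,"dx":-0.004,"dy":0.115,"dz":0,"ax":0,"ay":0,"az":0.667},{"claw":1,"dx":-0.004,"dy":0.115,"dz":0,"ax":0,"ay":0,"az":0.667},{"claw":1,"dx":-0.004,"dy":0.115,"dz":0,"ax":0,"ay":0,"az":0.667},{"claw":1,"dx":-0.004,"dy":0.115,"dz":0,"ax":0,"ay":0,"az":0.667},{"claw":1,"dx":0,"dy":0,"dz":0,"ax":0,"ay":0,"az":0},{"claw":1,"dx":0,"dy":0,"dz":0,"ax":0,"ay":0,"az":0}]'
python3 -c "from h import *;pol()"
python3 -m crank '[{"claw":1,"dx":-0.002,"dy":0.057,"dz":0,"ax":0,"ay":0,"az":0.333},{"claw":1,"dx":-0.002,"dy":0.057,"dz":0,"ax":0,"ay":0,"az":0.333},{"claw":1,"dx":-0.002,"dy":0.057,"dz":0,"ax":0,"ay":0,"az":0.333},{"claw":1,"dx":-0.002,"dy":0.057,"dz":0,"ax":0,"ay":0,"az":0.333},{"claw":1,"dx":0,"dy":0,"dz":0,"ax":0,"ay":0,"az":0},{"claw":1,"dx":0,"dy":0,"dz":0,"ax":0,"ay":0,"az":0}]'
python3 - <<'E'
from h import *
pol();t=r.camera("top");c=r.camera("scene")
im=t["color"][170:270,345:445,::-1];a=cv2.resize(im,(400,400),interpolation=cv2.INTER_CUBIC);b=cv2.resize(c["color"][170:270,195:295,::-1],(400,400),interpolation=cv2.INTER_CUBIC)
cv2.imwrite("pics/k.png",np.hstack([a,b]))
E
```

```text
time: 17.38
ee_pos: [0.5217, 0.0317, 0.1446]
eef_rot: [0.276, 0.961, 0.0, 0.0]
ft_force: [1.1, -2.2, 2.5]
width: 0.0118
grip_force: 15.0
t 17.38 z 0.1446 r 48.7 ang 148.1 xhead 148.0 | F cw -1.3 rad -2.1 z 2.5 Tz -0.18 w 0.0118
time: 17.88
ee_pos: [0.5255, 0.037, 0.1445]
eef_rot: [0.343, 0.939, -0.0, 0.0]
ft_force: [-0.5, -4.0, 2.7]
width: 0.0121
grip_force: 15.0
t 17.88 z 0.1445 r 48.6 ang 140.4 xhead 139.9 | F cw -3.4 rad -2.2 z 2.7 Tz -0.02 w 0.0121
```

View pics/k.png

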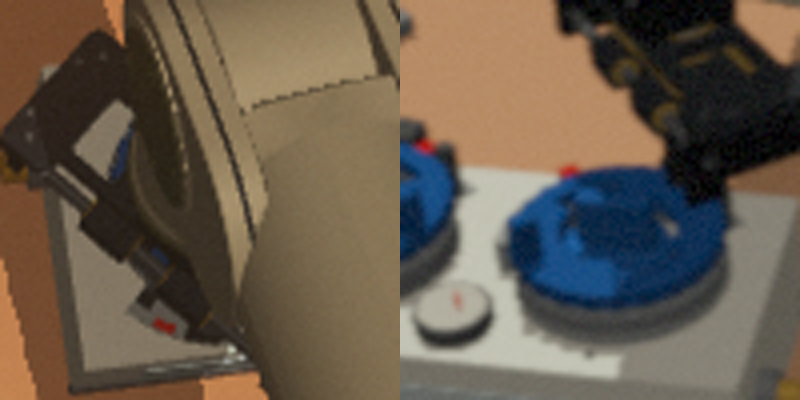

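```bash
python3 -m crank '[{"claw":1,"dx":-0.002,"dy":0.057,"dz":0,"ax":0,"ay":0,"az":0.333},{"claw":1,"dx":-0.002,"dy":0.057,"dz":0,"ax":0,"ay":0,"az":0.333},{"claw":1,"dx":-0.002,"dy":0.057,"dz":0,"ax":0,"ay":0,"az":0.333},{"claw":1,"dx":-0.002,"dy":0.057,"dz":0,"ax":0,"ay":0,"az":0.333},{"claw":1,"dx":0,"dy":0,"dz":0,"ax":0,"ay":0,"az":0}]' | head -1
python3 -c "from h import *;pol()"
python3 -m crank '[{"claw":1,"dx":-0.002,"dy":0.057,"dz":0,"ax":0,"ay":0,"az":0.333},{"claw":1,"dx":-0.002,"dy":0.057,"dz":0,"ax":0,"ay":0,"az":0.333},{"claw":1,"dx":0,"dy":0,"dz":0,"ax":0,"ay":0,"az":0}]' | head -1
python3 -c "from h import *;pol()"
python3 -m crank '[{"claw":1,"dx":-0.002,"dy":0.057,"dz":0,"ax":0,"ay":0,"az":0.333},{"claw":1,"dx":-0.002,"dy":0.057,"dz":0,"ax":0,"ay":0,"az":0.333},{"claw":1,"dx":0,"dy":0,"dz":0,"ax":0,"ay":0,"az":0}]' | head -1
python3 -c "from h import *;pol()"
```

```text
time: 18.4
t 18.40 z 0.1444 r 48.5 ang 132.2 xhead 131.8 | F cw -4.0 rad -2.9 z 2.9 Tz -0.12 w 0.0119
time: 18.65
t 18.65 z 0.1444 r 48.5 ang 128.2 xhead 127.8 | F cw -4.0 rad -3.8 z 3.2 Tz -0.04 w 0.0119
time: 18.9
t 18.90 z 0.1443 r 48.4 ang 124.2 xhead 123.8 | F cw -2.7 rad -3.7 z 3.1 Tz -0.07 w 0.0118
```

```bash
python3 -m crank '[{"claw":1,"dx":0,"dy":0.057,"dz":0,"ax":0,"ay":0,"az":0.333},{"claw":1,"dx":0,"dy":0,"dz":0,"ax":0,"ay":0,"az":0}]' | head -1
python3 -c "from h import *;pol()"
python3 -m crank '[{"claw":1,"dx":0,"dy":0.057,"dz":0,"ax":0,"ay":0,"az":0.333},{"claw":1,"dx":0,"dy":0,"dz":0,"ax":0,"ay":0,"az":0}]' | head -1
python3 -c "from h import *;pol()"
python3 -m crank '[{"claw":1,"dx":0,"dy":0.057,"dz":0,"ax":0,"ay":0,"az":0.333},{"claw":1,"dx":0,"dy":0,"dz":0,"ax":0,"ay":0,"az":0}]' | head -1
python3 -c "from h import *;pol()"
python3 -m crank '[{"claw":1,"dx":0,"dy":0.057,"dz":0,"ax":0,"ay":0,"az":0.333},{"claw":1,"dx":0,"dy":0,"dz":0,"ax":0,"ay":0,"az":0}]' | head -1
python3 -c "from h import *;pol()"
```

```text
time: 19.07
t 19.07 z 0.1444 r 48.4 ang 122.3 xhead 121.8 | F cw -4.0 rad -3.8 z 2.8 Tz -0.01 w 0.0118
time: 19.23
t 19.23 z 0.1444 r 48.4 ang 120.3 xhead 119.8 | F cw -3.5 rad -4.1 z 3.6 Tz 0.03 w 0.0121
time: 19.4
t 19.40 z 0.1443 r 48.4 ang 118.3 xhead 117.8 | F cw -3.1 rad -4.5 z 3.4 Tz -0.03 w 0.0116
time: 19.57
t 19.57 z 0.1443 r 48.4 ang 116.2 xhead 115.8 | F cw -3.0 rad -5.2 z 2.5 Tz -0.02 w 0.0123
```

```bash
python3 -m crank '[{"claw":1,"dx":-0.02,"dy":0.05,"dz":0,"ax":0,"ay":0,"az":0.3},{"claw":1,"dx":0,"dy":0,"dz":0,"ax":0,"ay":0,"az":0}]' | head -1
python3 -c "from h import *;pol()"
python3 -m crank '[{"claw":1,"dx":-0.01,"dy":0.05,"dz":0,"ax":0,"ay":0,"az":0.3},{"claw":1,"dx":0,"dy":0,"dz":0,"ax":0,"ay":0,"az":0}]' | head -1
python3 -c "from h import *;pol()"
python3 -m crank '[{"claw":1,"dx":0,"dy":0.042,"dz":0,"ax":0,"ay":0,"az":0.25},{"claw":1,"dx":0,"dy":0,"dz":0,"ax":0,"ay":0,"az":0}]' | head -1
python3 -c "from h import *;pol()"
python3 -m crank '[{"claw":1,"dx":0,"dy":0.042,"dz":0,"ax":0,"ay":0,"az":0.25},{"claw":1,"dx":0,"dy":0,"dz":0,"ax":0,"ay":0,"az":0}]' | head -1
python3 -c "from h import *;pol()"
```

```text
time: 19.73
t 19.73 z 0.1443 r 48.3 ang 114.5 xhead 114.1 | F cw -3.8 rad -2.1 z 4.2 Tz -0.03 w 0.0120
time: 19.9
t 19.90 z 0.1443 r 48.3 ang 112.6 xhead 112.3 | F cw -3.3 rad -2.1 z 3.5 Tz -0.00 w 0.0118
time: 20.07
t 20.07 z 0.1443 r 48.3 ang 111.1 xhead 110.8 | F cw -4.3 rad -0.6 z 3.7 Tz 0.02 w 0.0115
time: 20.23
t 20.23 z 0.1443 r 48.2 ang 109.5 xhead 109.3 | F cw -4.2 rad -1.7 z 3.2 Tz -0.06 w 0.0122
```

```bash
python3 -m crank '[{"claw":1,"dx":0,"dy":0.042,"dz":0,"ax":0,"ay":0,"az":0.25},{"claw":1,"dx":0,"dy":0,"dz":0,"ax":0,"ay":0,"az":0}]' | head -1
python3 -c "from h import *;pol()"
python3 -m crank '[{"claw":1,"dx":0,"dy":0.042,"dz":0,"ax":0,"ay":0,"az":0.25},{"claw":1,"dx":0,"dy":0,"dz":0,"ax":0,"ay":0,"az":0}]' | head -1
python3 -c "from h import *;pol()"
python3 -m crank '[{"claw":1,"dx":0,"dy":0.042,"dz":0,"ax":0,"ay":0,"az":0.25},{"claw":1,"dx":0,"dy":0,"dz":0,"ax":0,"ay":0,"az":0}]' | head -1
python3 -c "from h import *;pol()"
python3 -m crank '[{"claw":1,"dx":0,"dy":0.042,"dz":0,"ax":0,"ay":0,"az":0.25},{"claw":1,"dx":0,"dy":0,"dz":0,"ax":0,"ay":0,"az":0}]' | head -1
python3 -c "from h import *;pol()"
```

```text
time: 20.4
t 20.40 z 0.1443 r 48.2 ang 108.0 xhead 107.8 | F cw -3.8 rad -0.6 z 3.7 Tz -0.04 w 0.0121
time: 20.57
t 20.57 z 0.1444 r 48.2 ang 106.4 xhead 106.3 | F cw -4.9 rad -1.6 z 3.3 Tz -0.03 w 0.0120
time: 20.73
t 20.73 z 0.1444 r 48.2 ang 104.9 xhead 104.8 | F cw -4.8 rad -0.9 z 3.3 Tz -0.07 w 0.0114
time: 20.9
t 20.90 z 0.1444 r 48.2 ang 103.4 xhead 103.2 | F cw -4.8 rad -0.7 z 2.9 Tz -0.05 w 0.0123
```

Still free (about -4.5 N is the drag alone). I'll go on feeling with slightly smaller steps.

```bash
python3 -m crank '[{"claw":1,"dx":0,"dy":0.034,"dz":0,"ax":0,"ay":0,"az":0.2},{"claw":1,"dx":0,"dy":0,"dz":0,"ax":0,"ay":0,"az":0}]' | head -1
python3 -c "from h import *;pol()"
python3 -m crank '[{"claw":1,"dx":0,"dy":0.034,"dz":0,"ax":0,"ay":0,"az":0.2},{"claw":1,"dx":0,"dy":0,"dz":0,"ax":0,"ay":0,"az":0}]' | head -1
python3 -c "from h import *;pol()"
python3 -m crank '[{"claw":1,"dx":0,"dy":0.034,"dz":0,"ax":0,"ay":0,"az":0.2},{"claw":1,"dx":0,"dy":0,"dz":0,"ax":0,"ay":0,"az":0}]' | head -1
python3 -c "from h import *;pol()"
```

```text
time: 21.07
t 21.07 z 0.1444 r 48.2 ang 102.2 xhead 102.1 | F cw -5.3 rad -0.2 z 3.7 Tz -0.07 w 0.0119
time: 21.23
t 21.23 z 0.1444 r 48.2 ang 100.9 xhead 100.8 | F cw -4.1 rad -1.5 z 3.0 Tz -0.09 w 0.0116
time: 21.4
t 21.40 z 0.1444 r 48.2 ang 99.7 xhead 99.6 | F cw -5.0 rad -0.4 z 2.9 Tz -0.05 w 0.0115
```

```bash
python3 -m crank '[{"claw":1,"dx":0,"dy":0.034,"dz":0,"ax":0,"ay":0,"az":0.2},{"claw":1,"dx":0,"dy":0,"dz":0,"ax":0,"ay":0,"az":0}]' | head -1
python3 -c "from h import *;pol()"
python3 -m crank '[{"claw":1,"dx":0,"dy":0.034,"dz":0,"ax":0,"ay":0,"az":0.2},{"claw":1,"dx":0,"dy":0,"dz":0,"ax":0,"ay":0,"az":0}]' | head -1
python3 -c "from h import *;pol()"
python3 -m crank '[{"claw":1,"dx":0,"dy":0.034,"dz":0,"ax":0,"ay":0,"az":0.2},{"claw":1,"dx":0,"dy":0,"dz":0,"ax":0,"ay":0,"az":0}]' | head -1
python3 -c "from h import *;pol()"
```

```text
time: 21.57
t 21.57 z 0.1444 r 48.2 ang 98.4 xhead 98.4 | F cw -4.3 rad -1.1 z 2.9 Tz -0.04 w 0.0122
time: 21.73
t 21.73 z 0.1443 r 48.1 ang 97.8 xhead 97.2 | F cw -6.5 rad -0.7 z 3.2 Tz 0.06 w 0.0118
time: 21.9
t 21.90 z 0.1440 r 48.1 ang 97.4 xhead 96.0 | F cw -10.2 rad -1.3 z 5.7 Tz 0.20 w 0.0117
```

Nose met at ear angle about 98° (force -4.5 to -10 N, angle stalls). I'll back off the lean, firm the grip and press.

```bash
python3 -m crank '[{"claw":1,"dx":0,"dy":-0.06,"dz":0,"ax":0,"ay":0,"az":-0.35},{"claw":1,"dx":0,"dy":0,"dz":0,"ax":0,"ay":0,"az":0},{"claw":1,"dx":0,"dy":0,"dz":0,"ax":0,"ay":0,"az":0}]' 35 | head -1
python3 -c "from h import *;pol()"
python3 -m crank '[{"claw":1,"dx":0,"dy":0,"dz":0.06,"ax":0,"ay":0,"az":0},{"claw":1,"dx":0,"dy":0,"dz":0.06,"ax":0,"ay":0,"az":0},{"claw":1,"dx":0,"dy":0,"dz":0,"ax":0,"ay":0,"az":0}]' | head -1
python3 -c "from h import *;pol()"
```

```text
time: 22.15
t 22.15 z 0.1446 r 48.1 ang 98.0 xhead 98.1 | F cw -4.8 rad -1.2 z 3.5 Tz -0.21 w 0.0117
time: 22.4
t 22.40 z 0.1411 r 48.1 ang 97.9 xhead 98.1 | F cw -4.6 rad -1.2 z 7.6 Tz -0.13 w 0.0118
```

```bash
python3 -m crank '[{"claw":1,"dx":0,"dy":0,"dz":0.07,"ax":0,"ay":0,"az":0},{"claw":1,"dx":0,"dy":0,"dz":0,"ax":0,"ay":0,"az":0}]' | head -1
python3 -c "from h import *;pol()"
python3 -m crank '[{"claw":1,"dx":0,"dy":0,"dz":0.07,"ax":0,"ay":0,"az":0},{"claw":1,"dx":0,"dy":0,"dz":0,"ax":0,"ay":0,"az":0}]' | head -1
python3 -c "from h import *;pol()"
python3 -m crank '[{"claw":1,"dx":0,"dy":0,"dz":0.07,"ax":0,"ay":0,"az":0},{"claw":1,"dx":0,"dy":0,"dz":0,"ax":0,"ay":0,"az":0}]' | head -1
python3 -c "from h import *;pol()"
```

```text
time: 22.57
t 22.57 z 0.1391 r 48.2 ang 97.8 xhead 98.1 | F cw -6.3 rad 0.0 z 9.7 Tz -0.21 w 0.0116
time: 22.73
t 22.73 z 0.1375 r 48.2 ang 97.8 xhead 98.1 | F cw -8.2 rad -1.5 z 12.2 Tz -0.17 w 0.0119
time: 22.9
t 22.90 z 0.1369 r 48.4 ang 96.8 xhead 98.1 | F cw -10.2 rad -0.1 z 22.8 Tz -0.21 w 0.0113
```

Fully pressed (7.7 mm down, 23 N at the bottom). Turning on under the nose.

```bash
python3 -m crank '[{"claw":1,"dx":0,"dy":0.057,"dz":-0.02,"ax":0,"ay":0,"az":0.333},{"claw":1,"dx":0,"dy":0,"dz":0,"ax":0,"ay":0,"az":0}]' | head -1
python3 -c "from h import *;pol()"
python3 -m crank '[{"claw":1,"dx":0,"dy":0.057,"dz":0,"ax":0,"ay":0,"az":0.333},{"claw":1,"dx":0,"dy":0,"dz":0,"ax":0,"ay":0,"az":0}]' | head -1
python3 -c "from h import *;pol()"
python3 -m crank '[{"claw":1,"dx":0,"dy":0.057,"dz":0,"ax":0,"ay":0,"az":0.333},{"claw":1,"dx":0,"dy":0,"dz":0,"ax":0,"ay":0,"az":0}]' | head -1
python3 -c "from h import *;pol()"
```

```text
time: 23.07
t 23.07 z 0.1370 r 48.4 ang 95.1 xhead 96.0 | F cw -8.5 rad -1.1 z 18.7 Tz -0.15 w 0.0119
time: 23.23
t 23.23 z 0.1370 r 48.4 ang 93.0 xhead 94.0 | F cw -8.9 rad -1.0 z 18.2 Tz -0.13 w 0.0114
time: 23.4
t 23.40 z 0.1370 r 48.4 ang 91.0 xhead 91.9 | F cw -8.0 rad -2.9 z 18.9 Tz -0.15 w 0.0120
```

It passes freely, so I'll continue towards the stop.

```bash
python3 -m crank '[{"claw":1,"dx":0,"dy":0.057,"dz":0,"ax":0,"ay":0,"az":0.333},{"claw":1,"dx":0,"dy":0.057,"dz":0,"ax":0,"ay":0,"az":0.333},{"claw":1,"dx":0,"dy":0.057,"dz":0,"ax":0,"ay":0,"az":0.333},{"claw":1,"dx":0,"dy":0,"dz":0,"ax":0,"ay":0,"az":0}]' | head -1
python3 -c "from h import *;pol()"
python3 -m crank '[{"claw":1,"dx":-0.01,"dy":0.057,"dz":0,"ax":0,"ay":0,"az":0.333},{"claw":1,"dx":0,"dy":0.057,"dz":0,"ax":0,"ay":0,"az":0.333},{"claw":1,"dx":0,"dy":0.057,"dz":0,"ax":0,"ay":0,"az":0.333},{"claw":1,"dx":0,"dy":0,"dz":0,"ax":0,"ay":0,"az":0}]' | head -1
python3 -c "from h import *;pol()"
python3 -m crank '[{"claw":1,"dx":0,"dy":0.057,"dz":0,"ax":0,"ay":0,"az":0.333},{"claw":1,"dx":0,"dy":0,"dz":0,"ax":0,"ay":0,"az":0}]' | head -1
python3 -c "from h import *;pol()"
```

```text
time: 23.73
t 23.73 z 0.1370 r 48.4 ang 84.9 xhead 85.9 | F cw -7.1 rad -4.0 z 18.8 Tz -0.16 w 0.0115
time: 24.07
t 24.07 z 0.1370 r 48.4 ang 78.9 xhead 79.9 | F cw -7.8 rad -4.0 z 18.4 Tz -0.20 w 0.0116
time: 24.23
t 24.23 z 0.1369 r 48.4 ang 76.9 xhead 78.0 | F cw -7.5 rad -4.3 z 18.7 Tz -0.18 w 0.0116
```

```bash
python3 -m crank '[{"claw":1,"dx":-0.03,"dy":0.057,"dz":0,"ax":0,"ay":0,"az":0.333},{"claw":1,"dx":0,"dy":0.057,"dz":0,"ax":0,"ay":0,"az":0.333},{"claw":1,"dx":0,"dy":0.057,"dz":0,"ax":0,"ay":0,"az":0.333},{"claw":1,"dx":0,"dy":0,"dz":0,"ax":0,"ay":0,"az":0}]' | head -1
python3 -c "from h import *;pol()"
python3 -m crank '[{"claw":1,"dx":0,"dy":0.04,"dz":0,"ax":0,"ay":0,"az":0.25},{"claw":1,"dx":0,"dy":0,"dz":0,"ax":0,"ay":0,"az":0}]' | head -1
python3 -c "from h import *;pol()"
python3 -m crank '[{"claw":1,"dx":0,"dy":0.034,"dz":0,"ax":0,"ay":0,"az":0.2},{"claw":1,"dx":0,"dy":0,"dz":0,"ax":0,"ay":0,"az":0}]' | head -1
python3 -c "from h import *;pol()"
python3 -m crank '[{"claw":1,"dx":0,"dy":0.034,"dz":0,"ax":0,"ay":0,"az":0.2},{"claw":1,"dx":0,"dy":0,"dz":0,"ax":0,"ay":0,"az":0}]' | head -1
python3 -c "from h import *;pol()"
```

```text
time: 24.57
t 24.57 z 0.1370 r 48.3 ang 70.8 xhead 72.0 | F cw -7.2 rad -4.4 z 17.5 Tz -0.21 w 0.0119
time: 24.73
t 24.73 z 0.1370 r 48.4 ang 69.5 xhead 70.5 | F cw -6.7 rad -2.9 z 17.0 Tz -0.11 w 0.0116
time: 24.9
t 24.90 z 0.1370 r 48.4 ang 68.3 xhead 69.3 | F cw -7.5 rad -3.6 z 17.2 Tz -0.05 w 0.0116
time: 25.07
t 25.07 z 0.1370 r 48.4 ang 67.1 xhead 68.2 | F cw -6.6 rad -3.5 z 17.5 Tz -0.07 w 0.0116
```

```bash
python3 -m crank '[{"claw":1,"dx":0,"dy":0.025,"dz":0,"ax":0,"ay":0,"az":0.15},{"claw":1,"dx":0,"dy":0,"dz":0,"ax":0,"ay":0,"az":0}]' | head -1
python3 -c "from h import *;pol()"
python3 -m crank '[{"claw":1,"dx":0,"dy":0.025,"dz":0,"ax":0,"ay":0,"az":0.15},{"claw":1,"dx":0,"dy":0,"dz":0,"ax":0,"ay":0,"az":0}]' | head -1
python3 -c "from h import *;pol()"
python3 -m crank '[{"claw":1,"dx":0,"dy":0.025,"dz":0,"ax":0,"ay":0,"az":0.15},{"claw":1,"dx":0,"dy":0,"dz":0,"ax":0,"ay":0,"az":0}]' | head -1
python3 -c "from h import *;pol()"
```

```text
time: 25.23
t 25.23 z 0.1370 r 48.4 ang 66.2 xhead 67.3 | F cw -6.4 rad -3.5 z 17.0 Tz -0.05 w 0.0120
time: 25.4
t 25.40 z 0.1370 r 48.4 ang 65.5 xhead 66.4 | F cw -7.5 rad -4.5 z 17.3 Tz -0.01 w 0.0116
time: 25.57
t 25.57 z 0.1370 r 48.4 ang 65.1 xhead 65.5 | F cw -9.2 rad -5.1 z 18.4 Tz 0.15 w 0.0121
```

End stop felt. I'll ease off and let it spring up.

```bash
python3 -m crank '[{"claw":1,"dx":0,"dy":-0.03,"dz":0,"ax":0,"ay":0,"az":-0.15},{"claw":1,"dx":0,"dy":0,"dz":-0.1,"ax":0,"ay":0,"az":0},{"claw":1,"dx":0,"dy":0,"dz":-0.1,"ax":0,"ay":0,"az":0},{"claw":1,"dx":0,"dy":0,"dz":-0.1,"ax":0,"ay":0,"az":0},{"claw":1,"dx":0,"dy":0,"dz":0,"ax":0,"ay":0,"az":0},{"claw":1,"dx":0,"dy":0,"dz":0,"ax":0,"ay":0,"az":0}]' | head -1
python3 -c "from h import *;pol()"
```

```text
time: 26.07
t 26.07 z 0.1444 r 48.2 ang 65.5 xhead 66.4 | F cw -0.5 rad 0.9 z 4.3 Tz -0.17 w 0.0119
```

```bash
python3 -m crank '[{"claw":0.4,"dx":0,"dy":0,"dz":0,"ax":0,"ay":0,"az":0},{"claw":0.4,"dx":0,"dy":0,"dz":0,"ax":0,"ay":0,"az":0},{"claw":0.4,"dx":0,"dy":0,"dz":0,"ax":0,"ay":0,"az":0},{"claw":0.4,"dx":0,"dy":0,"dz":0,"ax":0,"ay":0,"az":0},{"claw":0.4,"dx":0,"dy":0,"dz":-0.2,"ax":0,"ay":0,"az":0},{"claw":0.4,"dx":0,"dy":0,"dz":-0.5,"ax":0,"ay":0,"az":0},{"claw":0.4,"dx":0,"dy":0,"dz":-0.8,"ax":0,"ay":0,"az":0},{"claw":0.4,"dx":0,"dy":0,"dz":-0.9,"ax":0,"ay":0,"az":0}]'
python3 -m crank '[{"claw":0.4,"dx":0,"dy":0,"dz":-1,"ax":0,"ay":0,"az":0},{"claw":0.4,"dx":1,"dy":0,"dz":-1,"ax":0,"ay":0,"az":0},{"claw":0.4,"dx":1,"dy":0,"dz":-1,"ax":0,"ay":0,"az":0},{"claw":0.4,"dx":1,"dy":0,"dz":0,"ax":0,"ay":0,"az":0},{"claw":0.4,"dx":1,"dy":0,"dz":0,"ax":0,"ay":0,"az":0},{"claw":0.4,"dx":1,"dy":0,"dz":0,"ax":0,"ay":0,"az":0},{"claw":0.4,"dx":0,"dy":0,"dz":0,"ax":0,"ay":0,"az":0},{"claw":0.4,"dx":0,"dy":0,"dz":0,"ax":0,"ay":0,"az":0}]'
python3 - <<'E'
from h import *
pol();t=r.camera("top");c=r.camera("scene")
a=cv2.resize(t["color"][165:275,345:455,::-1],(400,400),interpolation=cv2.INTER_CUBIC);b=cv2.resize(c["color"][170:270,195:295,::-1],(400,400),interpolation=cv2.INTER_CUBIC)
cv2.imwrite("pics/l.png",np.hstack([a,b]))
E
```

```text
time: 26.73
ee_pos: [0.5816, 0.0493, 0.2164]
eef_rot: [0.837, 0.548, -0.001, -0.001]
ft_force: [-0.3, 1.2, 0.7]
width: 0.0257
grip_force: 0.0
time: 27.4
ee_pos: [0.6416, 0.1879, 0.3046]
eef_rot: [0.836, 0.549, -0.0, -0.001]
ft_force: [-0.4, -0.8, 0.6]
width: 0.0263
grip_force: 0.0
t 27.40 z 0.3046 r 198.2 ang 66.6 xhead 66.6 | F cw -0.0 rad -0.9 z 0.6 Tz -0.04 w 0.0263
```

View pics/l.png

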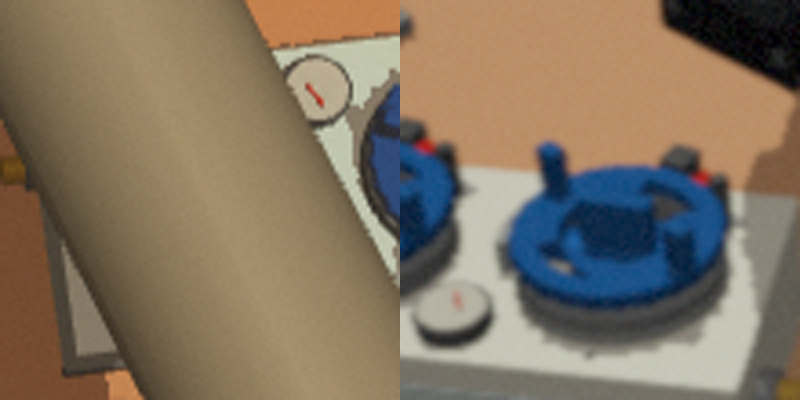

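The scene view shows the red tab at (703,180), between the nose and the end stop as on the other bay. The collar is up, the grip bar is upright and the hand is clear.

```bash
python3 -c "
from bench import r
print(r.close_job())"
```

```text
the job is handed in; nothing more can be done
None
```

The fresh cartridge is on its seat in the empty bay, the collar is turned past the nose to its stop and sprung up locked like the other bay, and I handed the job in at about 27 s; the hand-in call gave no verdict.

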